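# Lay a blood tube on a new layer of the archive tray

## Robot

A 6-joint arm with a two-finger parallel gripper is mounted at the origin on a cart in front of the work surface, level with it; the furniture and walls round the work are solid. World frame = base frame: x ahead of the robot, y to its left, z up, the work surface at z = 0. Lengths are in m, angles in degrees, forces in N, time in s.
With the tool pointing down it reaches from about 0.275 to 0.825 m from the base axis. Payload 5.2 kg.
Tool frame: the origin (TCP) lies on the mounting face of the last link; the fingertips stand 186 mm ahead of it and the grasp point (between the pads) lies 167 mm ahead of it; z points along the fingers, y is the line along which they close (so a half turn about z gives the same grasp; the last joint's range is limited). The gripper opens to 93 mm and grips with 3 to 60 N. Pads are 15 mm wide; open, the fingers measure 128 mm over their backs; the gripper's body (75 mm by 188 mm) begins 65 mm behind the grasp point.
Start: joints at [-77.109, 14.817, 87.949, -0, 77.235, -11.62], TCP at [0.228, -0.5, 0.405] pointing down, gripper open.
Joint ranges: [-179.93, 179.93], [-52.35, 119.4], [10.71, 147.94], [-69.91, 249.91], [12.55, 155.21], [-178.61, 178.61]. Speed limits (degrees/s): [147.25, 147.25, 180, 180, 180, 180].

## Interface

Orientations are given as a 3x3 rotation matrix whose columns are the frame's x, y, z axes.
In Python, from bench import robot, get_image, camera_params, nets gives the robot as it stands.
- The arm moves only by the tool apply_moves, never from a script. Its argument "motion" is a list of rows, each an object of numbers: "ax", "ay", "az": the turn, a rotation vector about the tool's x, y, z in degrees; "dx", "dy", "dz": the shift along the tool's x, y, z in cm; "claw": the closure, from 0 (fully open) to 1 (shut). A call has exactly 5 rows; each row shifts and turns the commanded pose from where the row before left it, along the tool's axes as they then stand; what a row does not reach is not made up. A row lasts 1/10 s, in which the tool goes at most 50 mm and 8.59 degrees, less where a joint would pass 70% of its speed; a pose out of reach is approached as far as the arm can. A call is refused whole if a number of a shift passes 5 or a number of a turn 8.59, either way. A call with a gripper value outside its range is refused whole. The fingers move at their own pace and stop on an object; the grip force is fixed at half the most. Time passes only in rows, so rows that do not move let the fingers close, or fill a call up. It gives the time, the measured TCP pose, the force, the opening and the grip force at its end, in the units of the state.
- robot.get_state(): the state, without advancing time (a new reading comes with each control period).
- get_image(name): name is "scene" or "top" or "wrist"; returns the picture (400x640x3 uint8, red, green, blue); there is no depth.
- camera_params(name): a dict with "fx", "fy", "cx", "cy" (pixels), "origin" and "rotation" of the camera in the world; the wrist camera has in their place "hand_eye" (4x4, takes a point from camera to tool coordinates, whose origin is the TCP and whose axes are the flange's). Camera axes: x right, y up, looking along -z (the intrinsics and any distortion apply to the point x, -y, -z); pixel columns grow to the right and rows downward; lengths in m; the calibration is good to about 2 mm. The wrist camera is an equidistant fisheye: a pixel r from the principal point sees the ray r / f radians off the axis. A picture is of the moment at which its call begins: read the wrist's pose just before it. camera_params takes no time and is no camera call.
- robot.close_job(): hands the job in; it is judged then, once.
Trained networks look in the newest picture that a camera, given by its name, has taken for a name from the list of things; names that differ only in an ending like _2 or _b are one class to them, and where a whole thing is asked for, a point or a joint stands for the part that bears it (a point fixed in the world has none). Each returns a list of dicts, best first, with "conf" (0 to 1); they miss things now and then, are a little off and sometimes report something else, mostly with a low value. They report only what shows in the picture. A call takes as long as a camera call. They do not tell look-alikes from the thing itself.
- nets.look_for(label, camera): "extent" ([left, top, right, bottom] in pixels, round what is visible of it).
The state is a dict: "time_s": time; "qpos": joint angles; "joint_vel": joint speeds; "tau": joint torques, N m; "position": TCP position; "tool_rot": TCP orientation; "contact_force": force on the tool from outside, world axes, zero at the start; "ft_torque": the same for the moment, N m; "opening": finger opening in m; "grip_force": force on a finger pad.
Only numpy, scipy, OpenCV 4.12 (cv2) and the standard library are available. Lean on these libraries where they do the work, as an engineer would, in place of code of your own. Each camera call takes 0.05 s, during which the arm holds its last target. There are 200 camera calls.

## Task

Put the blue separator sheet into the grey archive tray, flat on its ledges over the tubes that lie there. Then take the red-capped tube out of the rack, set it down in the slanted white rest and let go of it, take it again by its barrel, and lay it flat in the saddles of either lane of the sheet, cap towards the tray's yellow-marked end like the tubes below. Leave the other tubes in the rack, the marker pen and the test cassette where they are.

Things in the scene. Friction and masses are not known exactly. Their poses are not given: they have to be found in the camera images.
- tray: Fixed grey tray, 142 (x) x 168 (y) x 37 mm, inside 134 x 160. Origin: centre of underside, z up. Ledges 14 mm wide along both y sides, top at z = 30 mm, carry the sheet; the walls stand 7 mm above them. The -x end wall (to the robot's right, within 12 degrees) is marked yellow: the cap end. Two green-capped tubes lie fixed below the ledges, along x at y = +-38 mm, caps to -x.
- sheet: Loose blue rigid sheet, 124 (x) x 150 (y) x 3 mm, about 90 g, flat on the bench. Origin: centre of underside, z up. Grip fin in the middle: 36 (x) x 10 (y) mm, top 29 mm above the underside. Two lanes along x at y = +-38 mm, each with two vee saddles 19 to 25 mm either side of the middle, tops 16 mm above the underside. Same after a half turn. 5 mm of play all round in the tray.
- lane_a (a point): Middle of the sheet's lane at y = +38 mm, 16 mm above the sheet's underside: where the point red_barrel comes when the tube lies centred on both saddles, the tube along the sheet's x.
- lane_b (a point): The same for the lane at y = -38 mm.
- rest: Fixed slanted rest on a dark plate 100 x 64 x 8 mm. Origin: centre of underside, z up. White vee saddles and a foot stop hold a tube at 45 degrees in the rest's xz plane, rising towards its -x (the robot's right); loaded from above. Saddles 19 to 25 mm either side of the seat point along the tube, 20 mm wide; between them only a 10 mm web is below, so the barrel can be taken from above.
- rest_seat (a point): Point on the rest, 50 mm above its underside, where the point red_barrel comes when the tube is seated; the tube's foot is then 2 mm short of the stop, on which it may slide down.
- rack: Fixed grey foam tube rack, 234 (x) x 110 (y) x 55 mm high. Origin: centre of its underside. Three tubes stand in its middle row (y = 0), 61 mm apart in x, feet 10 mm above the bench, the upper 41 mm of each free.
- red_tube: Loose red-capped blood tube, 86 mm long, about 14 g. Origin: centre of its foot end; z runs along the tube towards the cap. Barrel 12.8 mm diameter up to 64 mm, then the cap, 16.4 mm diameter. Stands upright in the rack.
- red_barrel (a point): Point on the red tube's axis, 31 mm from its foot: where to grip the barrel.
- red_cap (a point): Point on the red tube's axis in the middle of the cap, 75 mm from its foot.
- green_tube: Loose green-capped tube of the same size, upright in the rack. Leave alone.
- purple_tube: Loose purple-capped tube of the same size, upright in the rack. Leave alone.
- marker: Loose marker pen, 135 mm long, on the bench. Leave alone.
- cassette: Loose white test cassette, 22 x 70 x 6 mm, on the bench. Leave alone.
Mind the look-alikes: they are no part of the job. Of the things that look like the sheet, the largest one is meant. Leave any purple look-alike of the rest alone.

How it is judged (in metres and radians):
On the way, in this order (a step that is already met when the one before it is completed fails the run):
1. The sheet lies flat on the tray's ledges, inside its walls, and has been let go (horizontal distance between sheet and tray below 0.012 m and z of sheet in the frame of tray between 0.026 and 0.034 m and angle between sheet's own z axis and vertical below 0.06 rad and angle between the x axis of sheet and the x axis of tray, either way round below 0.12 rad and contact force between the fingers and sheet below 0.1 N), for 0.2 s.
2. The red-capped tube rests in the slanted rest, foot down, and has been let go (distance between red_barrel and rest_seat below 0.012 m and angle between red_tube's own z axis and vertical between 0.62 and 0.95 rad and x of red_cap in the frame of rest below -0.015 m and contact force between the fingers and red_tube below 0.1 N and linear speed of red_tube below 0.03 m/s), for 0.2 s.
At the end, for the whole second after the job is handed in: The sheet lies flat on the ledges inside the tray (within 12 mm, 0.06 rad of level, turned under 0.12 rad); the red tube lies at rest on both saddles of one lane (red_barrel within 13 mm of lane_a or lane_b, along it within 0.12 rad), its cap towards the yellow end (horizontal distance between sheet and tray below 0.012 m and z of sheet in the frame of tray between 0.026 and 0.034 m and angle between sheet's own z axis and vertical below 0.06 rad and angle between the x axis of sheet and the x axis of tray, either way round below 0.12 rad and (distance between red_barrel and lane_a below 0.013 m or distance between red_barrel and lane_b below 0.013 m) and angle between the z axis of red_tube and the x axis of sheet, either way round below 0.12 rad and x of red_cap in the frame of tray below -0.025 m and linear speed of each of red_tube, sheet below 0.02 m/s); the robot touches nothing.
It fails at once if The green or purple tube is pulled out or knocked (moved more than 20 mm) (distance of any of green_tube, purple_tube from where it was at the start of the episode above 0.02 m).
It fails at once if The marker or the cassette is moved more than 25 mm (distance of any of marker, cassette from where it was at the start of the episode above 0.025 m).
It also fails if it takes over 67 s, if anything falls off the work surface, if the arm or the gripper's body presses on something with over 40 N, if the wrist force passes 120 N, or if a joint passes its speed limit or range.

## Working session

There is one attempt and no reset: what is moved stays moved. The work goes in short steps, Python scripts to look and compute and a tool call to move; the robot and the scene stay as the last step left them, time stands still between calls to the robot, and variables do not carry over. Pictures are saved under pics/ and viewed, at most 10 in all, crops included, and the job is handed in when it is done.

Besides the shell and the picture viewer there is one more tool, called after "Call:" as name(argument=value, ...), one argument or row to a line, values as JSON. apply_moves: Moves the arm, as the interface text tells. Its arguments: {"type":"object","properties":{"motion":{"type":"array","items":{"type":"object","properties":{"ax":{"type":"number"},"ay":{"type":"number"},"az":{"type":"number"},"dx":{"type":"number"},"dy":{"type":"number"},"dz":{"type":"number"},"claw":{"type":"number"}}}}},"required":["motion"]}

```bash
mkdir -p pics; ls; python3 - <<'E'
from bench import robot,get_image,camera_params,nets
import cv2,numpy as np
np.set_printoptions(precision=4,suppress=True)
s=robot.get_state();print(s['time_s'],s['position'],s['tool_rot'],s['opening'])
for c in ['scene','top','wrist']:
    im=get_image(c);cv2.imwrite(f'pics/{c}0.png',im[:,:,::-1]);print(c,camera_params(c))
E
```

```text
pics
0.0 [ 0.2281 -0.5002  0.4039] [[ 0.9099  0.4148 -0.0004]
 [ 0.4148 -0.9099  0.0018]
 [ 0.0003 -0.0018 -1.    ]] 0.09299490322000521
scene {'fx': 481.63620751889613, 'fy': 481.63620751889613, 'cx': 320.71867351629635, 'cy': 202.1053042469054, 'origin': array([-0.6281, -1.3055,  1.037 ]), 'rotation': array([[ 0.7836,  0.265 , -0.5619],
       [-0.621 ,  0.3583, -0.6971],
       [ 0.0166,  0.8952,  0.4454]])}
top {'fx': 425.4523741492967, 'fy': 425.4523741492967, 'cx': 321.43535278080793, 'cy': 204.59270785910806, 'origin': array([0.3823, 0.1677, 1.5337]), 'rotation': array([[ 0.0036,  0.9923, -0.124 ],
       [-0.9997,  0.0008, -0.0227],
       [-0.0224,  0.124 ,  0.992 ]])}
wrist {'fx': 309.70691628693146, 'fy': 309.70691628693146, 'cx': 323.3566222103967, 'cy': 201.34906843693045, 'hand_eye': array([[ 0.0004,  0.9577,  0.2879,  0.081 ],
       [ 1.    , -0.0003, -0.0002,  0.0011],
       [-0.0001,  0.2879, -0.9577,  0.0204],
       [ 0.    ,  0.    ,  0.    ,  1.    ]])}
```

View pics/top0.png

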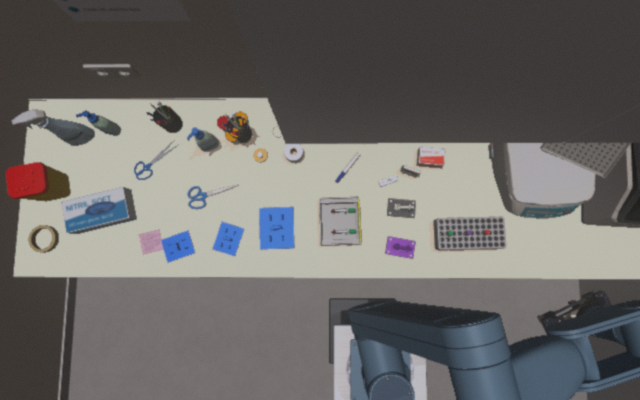

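View pics/scene0.png

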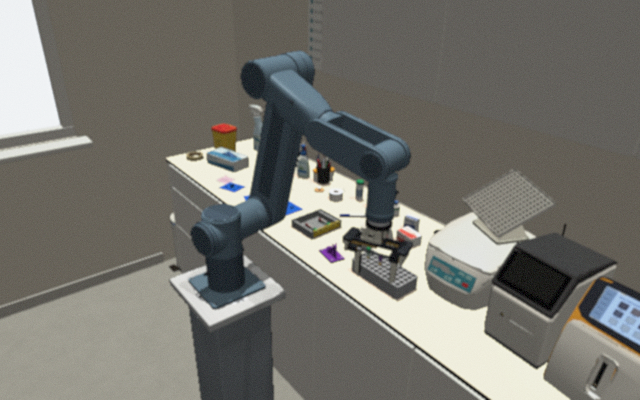

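```bash
cat > h.py <<'E'
from bench import robot,get_image,camera_params,nets
import cv2,numpy as np
np.set_printoptions(precision=4,suppress=True)
class View:
    """A picture with its pose; wrist pictures use the fisheye model."""
    def __init__(s,cam,name=None):
        s.st=robot.get_state(); s.fish=cam=='wrist'; s.cam=cam
        s.im=np.ascontiguousarray(get_image(cam)[:,:,::-1]); p=camera_params(cam)
        s.f=p['fx'];s.c=np.array([p['cx'],p['cy']])
        if s.fish:
            T=np.eye(4);T[:3,:3]=s.st['tool_rot'];T[:3,3]=s.st['position'];T=T@p['hand_eye'];s.R=T[:3,:3];s.o=T[:3,3]
        else: s.R=np.array(p['rotation']);s.o=np.array(p['origin'])
        if name: cv2.imwrite(f'pics/{name}.png',s.im); np.savez(f'pics/{name}.npz',im=s.im,R=s.R,o=s.o)
    def project(s,P):
        q=(np.asarray(P,float)-s.o)@s.R*[1,-1,-1]
        r=np.linalg.norm(q[...,:2],axis=-1)
        k=np.arctan2(r,q[...,2])/np.maximum(r,1e-9) if s.fish else 1/q[...,2]
        return q[...,:2]*(k*s.f)[...,None]+s.c
    def ray(s,uv):
        d=(np.asarray(uv,float)-s.c)/s.f
        if s.fish:
            a=np.linalg.norm(d); q=np.r_[d/max(a,1e-9)*np.sin(a),np.cos(a)]
        else: q=np.r_[d,1]
        q=s.R@(q*[1,-1,-1]); return q/np.linalg.norm(q)
    def onplane(s,uv,z):
        d=s.ray(uv); return s.o+d*(z-s.o[2])/d[2]
    def ortho(s,x0,x1,y0,y1,z,res=0.001):
        """Top-down picture: row 0 at x1 (ahead is up), column 0 at y1 (left is left)."""
        X,Y=np.meshgrid(np.arange(x1,x0,-res),np.arange(y1,y0,-res),indexing='ij')
        uv=s.project(np.stack([X,Y,0*X+z],-1)).astype(np.float32)
        return cv2.remap(s.im,uv[...,0],uv[...,1],cv2.INTER_LINEAR)
def tri(views,uvs):
    A=np.zeros((3,3));b=np.zeros(3)
    for v,u in zip(views,uvs):
        d=v.ray(u);M=np.eye(3)-np.outer(d,d);A+=M;b+=M@v.o
    return np.linalg.solve(A,b)
E
python3 - <<'E'
from h import *
v=View('top','t1')
for n,u,z in [('sheet',(277,228),0),('tray',(341,221),.03),('rest',(401,208),.0),('rack',(470,233),.05),('g',(450,232),.09),('p',(468,232),.09),('r',(488,232),.09),('cassette',(388,182),0),('marker',(348,167),0)]:
    print(n,v.onplane(u,z))
w=View('wrist','w1')
cv2.imwrite('pics/w1o.png',np.hstack([w.im]))
E
```

```text
sheet [0.4885 0.3632 0.    ]
tray [0.5117 0.1325 0.03  ]
rest [ 0.5617 -0.085   0.    ]
rack [ 0.4691 -0.3128  0.05  ]
g [ 0.4699 -0.2331  0.09  ]
p [ 0.4701 -0.2933  0.09  ]
r [ 0.4702 -0.3601  0.09  ]
cassette [ 0.6571 -0.0397  0.    ]
marker [0.713  0.1058 0.    ]
```

View pics/wrist0.png

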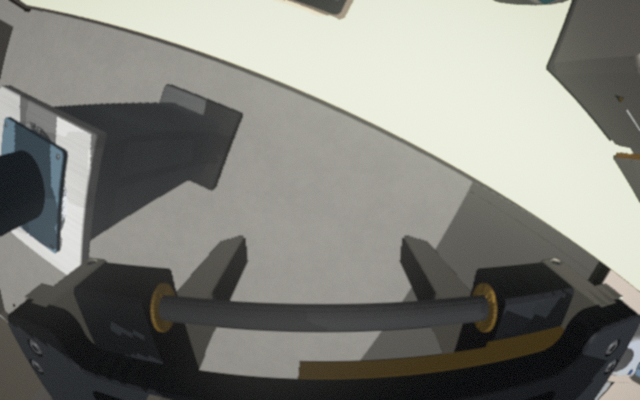

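```bash
cat >> h.py <<'E'
from scipy.spatial.transform import Rotation as Rn
def down(yaw,tilt=0,ref=None):
    """Tool pointing down, tool x at yaw degrees; then tilted about world x (positive: tool z towards +y)."""
    c,s=np.cos(np.radians(yaw)),np.sin(np.radians(yaw))
    R=np.array([[c,s,0],[s,-c,0],[0,0,-1.]])
    return Rn.from_euler('x',tilt,degrees=True).as_matrix()@R
def plan(p,R,N=None,p0=None,R0=None,q=False):
    """Prints one row which, repeated N times, takes the tool to TCP pose p,R."""
    st=robot.get_state(); p0=np.array(st['position'] if p0 is None else p0); R0=np.array(st['tool_rot'] if R0 is None else R0)
    rv=Rn.from_matrix(R0.T@R).as_rotvec(degrees=True); b=R0.T@(np.array(p)-p0)
    n=int(np.ceil(max(np.abs(rv).max()/8.5,np.linalg.norm(rv)/8.5,np.linalg.norm(b)/.047,1))); n=max(n,N or 0); 
    D=Rn.from_rotvec(rv/n,degrees=True).as_matrix()
    S=sum(np.linalg.matrix_power(D,k) for k in range(n)); d=np.linalg.solve(S,b)*100
    print(f'N={n} d(cm)={np.round(d,2)} a={np.round(rv/n,2)}  |total {np.round(b*100,2)} {np.round(rv,2)}')
    return np.array(p),R
E
python3 - <<'E'
from h import *
a=plan([.45,-.15,.42],down(90),10)
plan([.43,.27,.42],down(90),10,*a)
E
```

```text
N=10 d(cm)=[ 4.37 -0.28 -0.16] a=[-0.   -0.   -6.55]  |total [ 34.72 -22.68  -1.54] [ -0.04  -0.04 -65.49]
N=10 d(cm)=[ 4.2 -0.2  0. ] a=[0. 0. 0.]  |total [42. -2.  0.] [0. 0. 0.]
```

Call:
apply_moves(
  motion=[
    {"dx": 4.37,"dy": -0.28,"dz": -0.16,"az": -6.55},
    {"dx": 4.37,"dy": -0.28,"dz": -0.16,"az": -6.55},
    {"dx": 4.37,"dy": -0.28,"dz": -0.16,"az": -6.55},
    {"dx": 4.37,"dy": -0.28,"dz": -0.16,"az": -6.55},
    {"dx": 4.37,"dy": -0.28,"dz": -0.16,"az": -6.55},
  ],
)

```text
invalid input
```

Call:
apply_moves(
  motion=[
    {"dx": 4.37,"dy": -0.28,"dz": -0.16,"az": -6.55},
    {"dx": 4.37,"dy": -0.28,"dz": -0.16,"az": -6.55},
    {"dx": 4.37,"dy": -0.28,"dz": -0.16,"az": -6.55},
    {"dx": 4.37,"dy": -0.28,"dz": -0.16,"az": -6.55},
    {"dx": 4.37,"dy": -0.28,"dz": -0.16,"az": -6.55},
  ],
)

```text
invalid input
```

```bash
python3 - <<'E'
from h import *
s=robot.get_state();print(s['time_s'],s['position'],s['tool_rot'][:,0],np.array(s['joint_vel']))
w=View('wrist','wA'); s=robot.get_state();print(s['time_s'],s['position'],s['qpos'])
o=w.ortho(.35,.68,-.45,.05,0.0,.00065);print(o.shape);cv2.imwrite('pics/wAo.png',o)
plan([.43,.27,.42],down(90),10)
E
```

```text
0.25 [ 0.2282 -0.5003  0.4044] [0.9099 0.4148 0.0002] [-0.0151 -0.0974 -0.2667  0.0415  0.0659 -0.009 ]
0.3 [ 0.2282 -0.5004  0.4045] [-77.1102  14.8322  87.9675   0.0009  77.2359 -11.62  ]
(508, 770, 3)
N=17 d(cm)=[ 4.65 -1.69 -0.09] a=[-0.   -0.   -3.85]  |total [ 50.32 -61.72  -1.51] [ -0.03  -0.03 -65.49]
```

View pics/wAo.png

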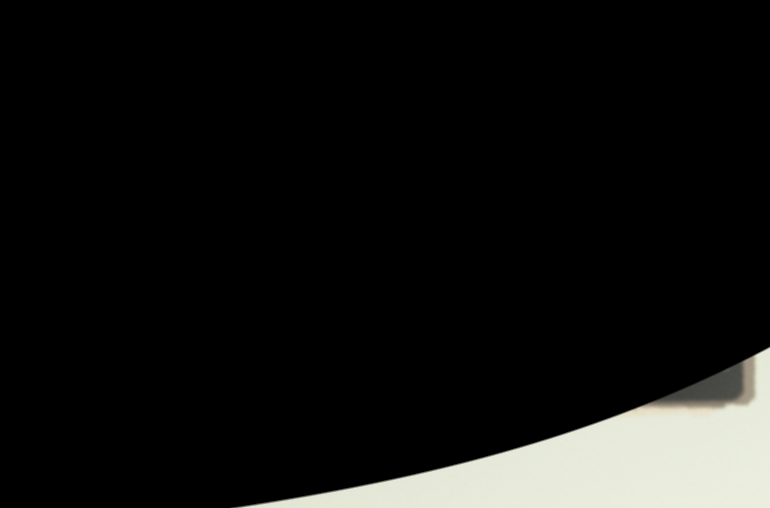

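The moves were refused, so this picture only shows the bench edge from the start pose. I'll retry with every field given.

Call:
apply_moves(
  motion=[
    {"dx": 4.37,"dy": -0.28,"dz": -0.16,"ax": 0,"ay": 0,"az": -6.55,"claw": 0},
    {"dx": 4.37,"dy": -0.28,"dz": -0.16,"ax": 0,"ay": 0,"az": -6.55,"claw": 0},
    {"dx": 4.37,"dy": -0.28,"dz": -0.16,"ax": 0,"ay": 0,"az": -6.55,"claw": 0},
    {"dx": 4.37,"dy": -0.28,"dz": -0.16,"ax": 0,"ay": 0,"az": -6.55,"claw": 0},
    {"dx": 4.37,"dy": -0.28,"dz": -0.16,"ax": 0,"ay": 0,"az": -6.55,"claw": 0},
  ],
)

```text
time_s: 0.8
position: [0.3918, -0.3568, 0.4127]
tool_rot: [[0.537, 0.844, 0.0], [0.844, -0.537, -0.0], [0.0, 0.0, -1.0]]
contact_force: [0.3, -0.2, 0.3]
opening: 0.093
grip_force: 0.0
```

Call:
apply_moves(
  motion=[
    {"dx": 4.37,"dy": -0.28,"dz": -0.16,"ax": 0,"ay": 0,"az": -6.55,"claw": 0},
    {"dx": 4.37,"dy": -0.28,"dz": -0.16,"ax": 0,"ay": 0,"az": -6.55,"claw": 0},
    {"dx": 4.37,"dy": -0.28,"dz": -0.16,"ax": 0,"ay": 0,"az": -6.55,"claw": 0},
    {"dx": 4.37,"dy": -0.28,"dz": -0.16,"ax": 0,"ay": 0,"az": -6.55,"claw": 0},
    {"dx": 4.37,"dy": -0.28,"dz": -0.16,"ax": 0,"ay": 0,"az": -6.55,"claw": 0},
  ],
)

```text
time_s: 1.3
position: [0.4504, -0.1484, 0.4207]
tool_rot: [[-0.005, 1.0, 0.0], [1.0, 0.005, 0.0], [0.0, 0.0, -1.0]]
contact_force: [-0.2, 0.5, -0.1]
opening: 0.0933
grip_force: 0.0
```

```bash
python3 - <<'E'
from h import *
import pickle
w=View('wrist','wA');pickle.dump(w,open('pics/wA.pkl','wb'))
plan([.43,.27,.42],down(90),10)
E
```

```text
N=10 d(cm)=[ 4.13 -0.17  0.02] a=[ 0.   -0.03  0.08]  |total [41.32 -1.4   0.31] [ 0.01 -0.28  0.79]
```

Call:
apply_moves(
  motion=[
    {"dx": 4.2,"dy": -0.2,"dz": 0,"ax": 0,"ay": 0,"az": 0,"claw": 0},
    {"dx": 4.2,"dy": -0.2,"dz": 0,"ax": 0,"ay": 0,"az": 0,"claw": 0},
    {"dx": 4.2,"dy": -0.2,"dz": 0,"ax": 0,"ay": 0,"az": 0,"claw": 0},
    {"dx": 4.2,"dy": -0.2,"dz": 0,"ax": 0,"ay": 0,"az": 0,"claw": 0},
    {"dx": 4.2,"dy": -0.2,"dz": 0,"ax": 0,"ay": 0,"az": 0,"claw": 0},
  ],
)

```text
time_s: 1.85
position: [0.4396, 0.0613, 0.4209]
tool_rot: [[0.001, 1.0, 0.001], [1.0, -0.001, -0.0], [-0.0, 0.001, -1.0]]
contact_force: [1.0, -0.8, -0.2]
opening: 0.0927
grip_force: 0.0
```

```bash
python3 - <<'E'
from h import *
import pickle
w=View('wrist','wB');pickle.dump(w,open('pics/wB.pkl','wb'))
E
```

Call:
apply_moves(
  motion=[
    {"dx": 4.2,"dy": -0.2,"dz": 0,"ax": 0,"ay": 0,"az": 0,"claw": 0},
    {"dx": 4.2,"dy": -0.2,"dz": 0,"ax": 0,"ay": 0,"az": 0,"claw": 0},
    {"dx": 4.2,"dy": -0.2,"dz": 0,"ax": 0,"ay": 0,"az": 0,"claw": 0},
    {"dx": 4.2,"dy": -0.2,"dz": 0,"ax": 0,"ay": 0,"az": 0,"claw": 0},
    {"dx": 4.2,"dy": -0.2,"dz": 0,"ax": 0,"ay": 0,"az": 0,"claw": 0},
  ],
)

```text
time_s: 2.4
position: [0.4298, 0.2712, 0.4209]
tool_rot: [[0.0, 1.0, 0.0], [1.0, -0.0, -0.0], [-0.0, 0.0, -1.0]]
contact_force: [0.7, -0.2, -1.1]
opening: 0.0927
grip_force: 0.0
```

```bash
python3 - <<'E'
from h import *
import pickle
w=View('wrist','wC');pickle.dump(w,open('pics/wC.pkl','wb'))
A,B=[pickle.load(open(f'pics/w{k}.pkl','rb')) for k in 'AB']
print(A.st['time_s'],w.st['time_s'],w.st['position'],w.st['qpos'])
a=A.ortho(.35,.65,-.45,.05,0.05,.001); c=w.ortho(.35,.65,.05,.45,0.003,.001);b=B.ortho(.35,.65,.0,.30,.03,.001)
cv2.imwrite('pics/m1.png',np.vstack([np.hstack([c,b,np.zeros((300,100,3),np.uint8)]),np.hstack([a,b])])) if 0 else cv2.imwrite('pics/m1.png',np.vstack([np.hstack([c,b]),np.hstack([a,np.zeros((300,200,3),np.uint8)])]))
E
```

```text
1.3 2.4 [0.4298 0.2712 0.4209] [19.6646  9.8682 92.0095 -0.0112 78.1008 19.6862]Traceback (most recent call last):
  File "<stdin>", line 7, in <module>
    return _nx.concatenate(arrs, 1, dtype=dtype, casting=casting)
           ~~~~~~~~~~~~~~~^^^^^^^^^^^^^^^^^^^^^^^^^^^^^^^^^^^^^^^
ValueError: all the input array dimensions except for the concatenation axis must match exactly, but along dimension 0, the array at index 0 has size 301 and the array at index 1 has size 300
```

```bash
python3 - <<'E'
from h import *
import pickle
A,B,C=[pickle.load(open(f'pics/w{k}.pkl','rb')) for k in 'ABC']
r=lambda v,*a:v.ortho(*a,.001)[:300]
a=r(A,.35,.65,-.45,.05,0.05)[:,:500]; c=r(C,.35,.65,.05,.45,0.003)[:,:400];b=r(B,.35,.65,.0,.30,.03)[:,:300]
cv2.imwrite('pics/m1.png',np.vstack([np.hstack([c,b]),np.hstack([a,np.zeros((300,200,3),np.uint8)])]))
E
```

```text
(no output)
```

View pics/m1.png

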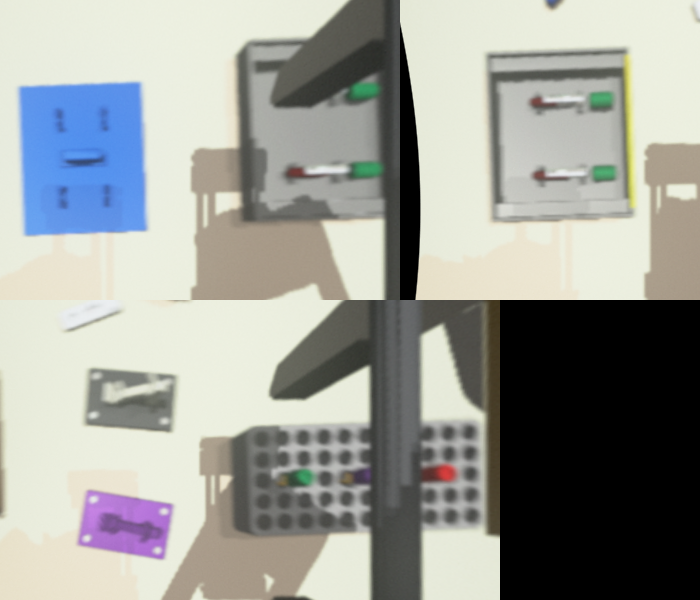

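```bash
cat >> h.py <<'E'
from scipy.optimize import minimize
def fitrect(views,rects,init,zfree=False):
    """Fit x,y,yaw(deg)[,z] of a thing whose outlines are rects [(lx,ly,z)] to picture edges."""
    G=[]
    for v in views:
        g=cv2.GaussianBlur(v.im,(0,0),1.0).astype(np.float32)
        m=np.sqrt(sum(cv2.Sobel(g,cv2.CV_32F,a,b)**2 for a,b in((1,0),(0,1))).sum(2)); G.append(np.minimum(m,120))
    t=np.linspace(-.5,.5,60)
    def cost(q):
        c,s=np.cos(np.radians(q[2])),np.sin(np.radians(q[2])); dz=q[3]/1000 if zfree else 0; tot=0
        for lx,ly,z in rects:
            L=np.r_[np.c_[lx*t,0*t+ly/2],np.c_[lx*t,0*t-ly/2],np.c_[0*t+lx/2,ly*t],np.c_[0*t-lx/2,ly*t]]
            P=np.c_[q[0]/1000+L@[c,-s],q[1]/1000+L@[s,c],np.full(len(L),z+dz)]
            for v,g in zip(views,G):
                uv=v.project(P).astype(np.float32)
                tot-=cv2.remap(g,uv[:,0],uv[:,1],cv2.INTER_LINEAR).mean()
        return tot
    best=None
    for dx in(-6,-3,0,3,6):
        for dy in(-6,-3,0,3,6):
            for dr in(-2,0,2):
                q=np.array([init[0]*1000+dx,init[1]*1000+dy,init[2]+dr]+([0] if zfree else []))
                k=cost(q)
                if best is None or k<best[0]: best=(k,q)
    S=np.vstack([best[1]]+[best[1]+e for e in np.diag([2,2,1.5,3][:len(best[1])])])
    r=minimize(cost,best[1],method='Nelder-Mead',options=dict(initial_simplex=S,xatol=.02,fatol=.01))
    return r.x,r.fun
def maskc(v,lo,hi,box=None):
    m=cv2.inRange(cv2.cvtColor(v.im,cv2.COLOR_BGR2HSV),lo,hi)
    if box is not None: k=np.zeros_like(m);k[box[1]:box[3],box[0]:box[2]]=255;m&=k
    n,l,s,c=cv2.connectedComponentsWithStats(m); i=1+np.argmax(s[1:,4]); return c[i],s[i],l==i
E
python3 - <<'E'
from h import *
import pickle
A,B,C=[pickle.load(open(f'pics/w{k}.pkl','rb')) for k in 'ABC']; T=View('top','t2')
pickle.dump(T,open('pics/T.pkl','wb'))
# things' x axis ~ world +y => yaw ~ 90
for n,vs,r,i in [('sheet',[B,C],[(.124,.150,.003)],(.491,.367,92)),('sheetC',[C],[(.124,.150,.003)],(.491,.367,92)),
  ('tray',[B,C],[(.142,.168,.037),(.134,.160,.037)],(.515,.14,92)),('trayB',[B],[(.142,.168,.037),(.134,.160,.037)],(.515,.14,92)),
  ('rest',[A,B],[(.1,.064,.008)],(.555,-.085,86)),('restA',[A],[(.1,.064,.008)],(.555,-.085,86)),('rack',[A],[(.234,.11,.055)],(.468,-.29,92))]:
    for zf in (0,1):
        print(n,*fitrect(vs,r,i,zf))
for lo,hi in [((0,150,120),(5,255,255))]:
    for v in (A,T):
        bx=(430,200,520,260) if v is T else None
        try: c,s,_=maskc(v,lo,hi,bx);print(v.cam,c,s,v.onplane(c,.085))
        except Exception as e: print(e)
print(B.project([[.47,-.36,.09]]))
E
```

```text
sheet [491.3221 367.4652  92.6359] -119.99959564208984
sheet [492.8984 367.9609  92.6328  -5.4023] -120.0
sheetC [491.3221 367.4652  92.6359] -119.99959564208984
sheetC [492.8984 367.9609  92.6328  -5.4023] -120.0
tray [511.5456 141.7347  92.0844] -377.41925048828125
tray [511.5798 141.7644  92.0872  -1.2255] -378.74688720703125
trayB [515.3746 141.5257  92.3315] -231.21090698242188
trayB [515.5279 140.3993  92.7463  -0.8307] -231.42413330078125
rest [562.5653 -81.4309  83.2285] -220.5395965576172
rest [562.4485 -81.1879  83.2691   0.1775] -220.5157470703125
restA [562.3241 -81.1204  85.1042] -120.0
restA [561.9551 -81.2598  85.1475   1.4326] -120.0
rack [ 471.7527 -295.9688   92.1555] -103.56754302978516
rack [ 471.9795 -299.212    92.5451   -5.123 ] -105.80252838134766
wrist [520.8157 217.9829] [511 188  20  45 293] [ 0.7011 -0.1844  0.085 ]
top [487. 232.] [486 231   3   3   9] [ 0.4705 -0.3585  0.085 ]
[[340.0783 425.132 ]]
```

```bash
sed -i 's/np.minimum(m,120)/np.minimum(m,500)/' h.py; python3 - <<'E'
from h import *
import pickle
A,B,C,T=[pickle.load(open(f'pics/{k}.pkl','rb')) for k in ('wA','wB','wC','T')]
for n,vs,r,i in [('sheetC',[C],[(.124,.150,.003)],(.491,.367,92)),('sheetCT',[C,T],[(.124,.150,.003)],(.491,.367,92)),
  ('tray',[B,T],[(.142,.168,.037),(.134,.160,.037)],(.515,.14,92)),('trayB',[B],[(.142,.168,.037),(.134,.160,.037)],(.515,.14,92)),('trayC',[C],[(.142,.168,.037)],(.515,.14,92)),
  ('rest',[A,B],[(.1,.064,.008)],(.560,-.083,85)),('restA',[A],[(.1,.064,.008)],(.56,-.083,85)),('restB',[B],[(.1,.064,.008)],(.56,-.083,85)),('rack',[A,T],[(.234,.11,.055)],(.468,-.29,92))]:
    print(n,*fitrect(vs,r,i,0),fitrect(vs,r,i,1)[0])
c0=A.project([.470,-.36,.09]).astype(int);print(c0)
c,s,_=maskc(A,(0,150,90),(6,255,255),(c0[0]-40,c0[1]-40,c0[0]+40,c0[1]+40));print(c,s,A.onplane(c,.085),tri([A,T],[c,(487.,232.)]))
# fin of sheet: darker/edge centre, green caps in tray
print('capsB')
m=cv2.inRange(cv2.cvtColor(B.im,cv2.COLOR_BGR2HSV),(60,120,60),(85,255,255));n,l,s,cc=cv2.connectedComponentsWithStats(m)
for k in range(1,n):
    if s[k,4]>60: print(s[k],B.onplane(cc[k],.022))
E
```

```text
sheetC [491.7464 367.6596  92.2254] -277.81298828125 [492.1433 367.7532  92.1487  -4.2837]
sheetCT [491.6903 367.3107  92.2818] -421.13165283203125 [492.0677 367.5393  92.0374  -4.3871]
tray [515.2919 141.2245  91.9314] -696.9029541015625 [515.9784 141.1016  91.8365  -1.7658]
trayB [511.2151 140.8948  92.0468] -422.5803527832031 [513.8328 140.578   92.0408  -5.9996]
trayC [513.4835 142.0488  92.212 ] -143.62796020507812 [513.9137 141.0533  91.5814  -3.2221]
rest [562.3387 -80.2029  85.0401] -594.36962890625 [562.9564 -81.1146  85.0617  -2.5265]
restA [562.2785 -81.3065  85.3119] -291.3511962890625 [562.9673 -81.3652  85.2812  -2.5392]
restB [562.3113 -79.8082  84.6509] -308.4030456542969 [562.1122 -79.3629  84.7366   1.003 ]
rack [ 465.3121 -304.6939   91.8083] -409.8438720703125 [ 464.6086 -302.1244   91.9827   11.8137]
[336 344]
[339.746  342.4127] [336 338   9   9  63] [ 0.4749 -0.3615  0.085 ] [ 0.4724 -0.3567  0.0902]
capsB
[612  62  15  26 297] [0.9564 0.2585 0.022 ]
[351 141   8  15 101] [0.4789 0.0953 0.022 ]
[410 140   7  15  98] [0.554  0.0984 0.022 ]
```

```bash
python3 - <<'E'
from h import *
plan([.4917,.3675,.26],down(92.2),5)
E
```

```text
N=5 d(cm)=[1.85 1.28 3.21] a=[-0.   -0.02 -0.39]  |total [ 9.35  6.28 16.08] [-0.   -0.11 -1.93]
```

Call:
apply_moves(
  motion=[
    {"dx": 1.85,"dy": 1.28,"dz": 3.21,"ax": 0,"ay": 0,"az": -0.4,"claw": 0.5},
    {"dx": 1.85,"dy": 1.28,"dz": 3.21,"ax": 0,"ay": 0,"az": -0.4,"claw": 0.5},
    {"dx": 1.85,"dy": 1.28,"dz": 3.21,"ax": 0,"ay": 0,"az": -0.4,"claw": 0.5},
    {"dx": 1.85,"dy": 1.28,"dz": 3.21,"ax": 0,"ay": 0,"az": -0.4,"claw": 0.5},
    {"dx": 1.85,"dy": 1.28,"dz": 3.21,"ax": 0,"ay": 0,"az": -0.4,"claw": 0.5},
  ],
)

```text
time_s: 3.0
position: [0.4937, 0.3627, 0.259]
tool_rot: [[-0.035, 0.999, 0.0], [0.999, 0.035, -0.0], [-0.0, 0.0, -1.0]]
contact_force: [0.1, -0.4, 0.8]
opening: 0.0578
grip_force: 0.0
```

```bash
python3 - <<'E'
from h import *
import pickle
D=View('wrist','wD');pickle.dump(D,open('pics/wD.pkl','wb'));C=pickle.load(open('pics/wC.pkl','rb'))
print(D.st['position'],D.st['opening'])
for vs in ([D],[C,D]): print(fitrect(vs,[(.124,.150,.003)],(.4917,.3675,92.2))[0],fitrect(vs,[(.124,.150,.003)],(.4917,.3675,92.2),1)[0])
print('fin',fitrect([D],[(.036,.010,.029)],(.4917,.3675,92.2),1),fitrect([C,D],[(.036,.010,.029)],(.4917,.3675,92.2),1))
plan([.4917,.3675,.192],down(92.2),5)
E
```

```text
[0.4937 0.3627 0.259 ] 0.05784525063149242
[492.1214 366.2448  92.1975] [492.9373 365.84    92.1143  -4.3958]
[491.9191 366.6087  92.1267] [492.5519 366.4973  92.0482  -4.0671]
fin (array([494.2252, 367.3485,  95.626 ,  -2.0286]), np.float64(-68.01868438720703)) (array([484.1823, 361.2985,  93.2694,  -2.3396]), np.float64(-198.72666931152344))
N=5 d(cm)=[ 0.07 -0.03  1.21] a=[-0.07  0.02 -0.04]  |total [ 0.37 -0.15  6.07] [-0.35  0.12 -0.21]
```

Call:
apply_moves(
  motion=[
    {"dx": 0.3,"dy": -0.15,"dz": 1.6,"ax": 0,"ay": 0,"az": 0,"claw": 0.5},
    {"dx": 0,"dy": 0,"dz": 1.6,"ax": 0,"ay": 0,"az": 0,"claw": 0.5},
    {"dx": 0,"dy": 0,"dz": 1.6,"ax": 0,"ay": 0,"az": 0,"claw": 0.5},
    {"dx": 0,"dy": 0,"dz": 1.7,"ax": 0,"ay": 0,"az": 0,"claw": 0.5},
    {"dx": 0,"dy": 0,"dz": 0,"ax": 0,"ay": 0,"az": 0,"claw": 0.5},
  ],
)

```text
time_s: 3.55
position: [0.4906, 0.3645, 0.1934]
tool_rot: [[-0.034, 0.999, -0.004], [0.999, 0.034, -0.002], [-0.002, -0.004, -1.0]]
contact_force: [0.5, 0.1, -0.5]
opening: 0.0468
grip_force: 0.0
```

Call:
apply_moves(
  motion=[
    {"dx": 0,"dy": 0,"dz": 0,"ax": 0,"ay": 0,"az": 0,"claw": 1},
    {"dx": 0,"dy": 0,"dz": 0,"ax": 0,"ay": 0,"az": 0,"claw": 1},
    {"dx": 0,"dy": 0,"dz": 0,"ax": 0,"ay": 0,"az": 0,"claw": 1},
    {"dx": 0,"dy": 0,"dz": 0,"ax": 0,"ay": 0,"az": 0,"claw": 1},
    {"dx": 0,"dy": 0,"dz": 0,"ax": 0,"ay": 0,"az": 0,"claw": 1},
  ],
)

```text
time_s: 4.05
position: [0.4912, 0.3663, 0.1958]
tool_rot: [[-0.035, 0.999, 0.001], [0.999, 0.035, 0.0], [0.0, 0.001, -1.0]]
contact_force: [-0.2, -0.1, 0.4]
opening: 0.0109
grip_force: 0.0
```

Call:
apply_moves(
  motion=[
    {"dx": 0,"dy": 0,"dz": 0,"ax": 0,"ay": 0,"az": 0,"claw": 1},
    {"dx": 0,"dy": 0,"dz": 0,"ax": 0,"ay": 0,"az": 0,"claw": 1},
    {"dx": 0,"dy": 0,"dz": -1.5,"ax": 0,"ay": 0,"az": 0,"claw": 1},
    {"dx": 0,"dy": 0,"dz": -3.5,"ax": 0,"ay": 0,"az": 0,"claw": 1},
    {"dx": 0,"dy": 0,"dz": -3,"ax": 0,"ay": 0,"az": 0,"claw": 1},
  ],
)

```text
time_s: 4.55
position: [0.4909, 0.3662, 0.2766]
tool_rot: [[-0.035, 0.999, -0.001], [0.999, 0.035, -0.0], [-0.0, -0.001, -1.0]]
contact_force: [1.6, 0.5, -0.0]
opening: 0.0096
grip_force: 30.0
```

```bash
python3 - <<'E'
from h import *
import pickle
E=View('wrist','wE');pickle.dump(E,open('pics/wE.pkl','wb'));T=View('top','T3')
B=pickle.load(open('pics/wB.pkl','rb'))
s=E.st;print(s['position'],s['opening'],s['grip_force'],s['contact_force'])
z=s['position'][2]-.1955
print('sheet in hand',fitrect([E],[(.124,.150,.003+z)],(*s['position'][:2],92))[0],fitrect([E],[(.124,.150,.003+z)],(*s['position'][:2],92),1))
r=[(.142,.168,.037),(.134,.160,.037)]
print('tray',fitrect([E],r,(.5145,.141,92)),fitrect([T],r,(.5145,.141,92)),fitrect([E,T,B],r,(.5145,.141,92)))
E
```

```text
[0.4909 0.3662 0.2766] 0.009605983670477103 29.999406337738037 [ 1.6351  0.468  -0.0361]
sheet in hand [491.4871 364.9366  92.0005] (array([491.7586, 364.7307,  92.0359,  -2.1028]), np.float64(-246.60794067382812))
tray (array([488.6504, 151.3443,  96.4637]), np.float64(-35.47678756713867)) (array([517.0759, 132.0238,  92.4363]), np.float64(-310.9188232421875)) (array([511.2154, 140.9005,  91.9985]), np.float64(-709.3665771484375))
```

```bash
python3 - <<'E'
from h import *
import pickle
B,T=[pickle.load(open(f'pics/{k}.pkl','rb')) for k in ('wB','T')]
def draw(v,c,yaw):
    x0,y1=.41,.24;o=v.ortho(x0,.61,.04,y1,.037,.0005)
    for lx,ly,z in [(.142,.168,.037),(.134,.160,.037),(.1342,.132,.030)]:
        a=np.radians(yaw);R=np.array([[np.cos(a),-np.sin(a)],[np.sin(a),np.cos(a)]])
        P=np.array([[1,1],[1,-1],[-1,-1],[-1,1]])*[lx/2,ly/2]@R.T+c; 
        P=np.c_[P,[z]*4]; uv=v.project(P)
        Q=np.array([v.onplane(u,.037) for u in uv])
        cv2.polylines(o,[np.int32(np.round(np.c_[(y1-Q[:,1])/.0005,(.61-Q[:,0])/.0005]))],1,(0,0,255) if z>.035 else (255,0,255),1)
    return o
cv2.imwrite('pics/m2.png',np.hstack([draw(B,(.5145,.1412),92.1)[:400,:400],draw(T,(.5145,.1412),92.1)[:400,:400]]))
E
```

```text
(no output)
```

View pics/m2.png

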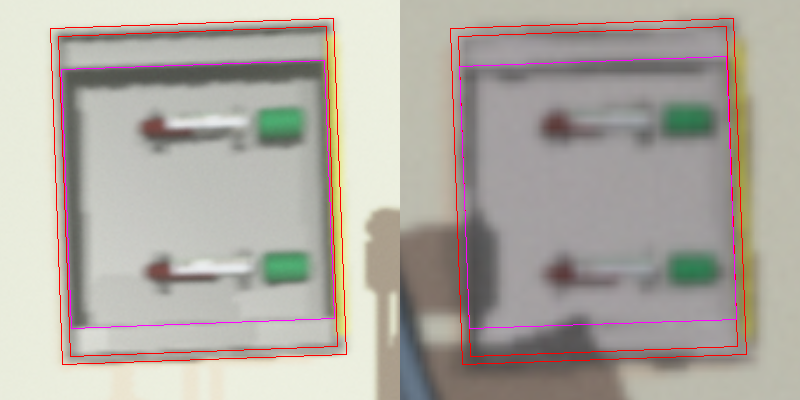

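```bash
python3 - <<'E'
from h import *
a=plan([.5144,.1411,.277],down(92.1),7)
plan([.5144,.1411,.2265],down(92.1),4,*a)
E
```

```text
N=7 d(cm)=[-3.24  0.2   0.05] a=[ 0.07 -0.03 -0.01]  |total [-22.66   1.39   0.29] [ 0.47 -0.22 -0.08]
N=4 d(cm)=[0.   0.   1.26] a=[0. 0. 0.]  |total [0.   0.   5.05] [0. 0. 0.]
```

Call:
apply_moves(
  motion=[
    {"dx": -2,"dy": 0.1,"dz": 0,"ax": 0,"ay": 0,"az": 0,"claw": 1},
    {"dx": -4,"dy": 0.25,"dz": 0,"ax": 0,"ay": 0,"az": 0,"claw": 1},
    {"dx": -4,"dy": 0.25,"dz": 0,"ax": 0,"ay": 0,"az": 0,"claw": 1},
    {"dx": -4,"dy": 0.25,"dz": 0,"ax": 0,"ay": 0,"az": 0,"claw": 1},
    {"dx": -4,"dy": 0.25,"dz": 0,"ax": 0,"ay": 0,"az": 0,"claw": 1},
  ],
)

```text
time_s: 5.15
position: [0.5078, 0.1853, 0.2747]
tool_rot: [[-0.036, 0.999, -0.001], [0.999, 0.036, -0.0], [-0.0, -0.001, -1.0]]
contact_force: [0.5, -0.6, -1.0]
opening: 0.0098
grip_force: 30.0
```

Call:
apply_moves(
  motion=[
    {"dx": -3,"dy": 0.2,"dz": 0,"ax": 0,"ay": 0,"az": 0,"claw": 1},
    {"dx": -1.66,"dy": 0.1,"dz": 0,"ax": 0,"ay": 0,"az": 0,"claw": 1},
    {"dx": 0,"dy": 0,"dz": 0,"ax": 0,"ay": 0,"az": 0,"claw": 1},
    {"dx": 0,"dy": 0,"dz": 0,"ax": 0,"ay": 0,"az": 0,"claw": 1},
    {"dx": 0,"dy": 0,"dz": 0,"ax": 0,"ay": 0,"az": 0,"claw": 1},
  ],
)

```text
time_s: 5.65
position: [0.5127, 0.141, 0.275]
tool_rot: [[-0.036, 0.999, -0.001], [0.999, 0.036, 0.0], [0.0, -0.001, -1.0]]
contact_force: [0.1, -0.4, -1.8]
opening: 0.0097
grip_force: 30.0
```

```bash
python3 - <<'E'
from h import *
import pickle
w=View('wrist','wF');pickle.dump(w,open('pics/wF.pkl','wb'))
s=w.st;print(s['position'],s['grip_force'])
plan([.5144,.1411,.2265],down(92.1),4)
print('sheet',fitrect([w],[(.124,.150,.083)],(.5144,.141,92.1))); r=[(.142,.168,.037)]
print('tray',fitrect([w],r,(.5145,.141,92)))
E
```

```text
[0.5127 0.141  0.275 ] 29.999569952487946
N=4 d(cm)=[-0.    0.04  1.21] a=[-0.01 -0.   -0.01]  |total [-0.02  0.17  4.86] [-0.03 -0.02 -0.02]
sheet (array([512.8972, 140.0377,  92.0709]), np.float64(-163.22152709960938))
tray (array([523.2627, 139.7897,  92.1046]), np.float64(-194.11956787109375))
```

Call:
apply_moves(
  motion=[
    {"dx": 0,"dy": 0.17,"dz": 1.5,"ax": 0,"ay": 0,"az": 0,"claw": 1},
    {"dx": 0,"dy": 0,"dz": 1.5,"ax": 0,"ay": 0,"az": 0,"claw": 1},
    {"dx": 0,"dy": 0,"dz": 1.0,"ax": 0,"ay": 0,"az": 0,"claw": 1},
    {"dx": 0,"dy": 0,"dz": 0.7,"ax": 0,"ay": 0,"az": 0,"claw": 1},
    {"dx": 0,"dy": 0,"dz": 0,"ax": 0,"ay": 0,"az": 0,"claw": 1},
  ],
)

```text
time_s: 6.2
position: [0.5143, 0.1407, 0.2273]
tool_rot: [[-0.036, 0.999, -0.002], [0.999, 0.036, -0.0], [-0.0, -0.002, -1.0]]
contact_force: [0.2, -0.1, -1.3]
opening: 0.0099
grip_force: 30.0
```

Call:
apply_moves(
  motion=[
    {"dx": 0,"dy": 0,"dz": 0.1,"ax": 0,"ay": 0,"az": 0,"claw": 1},
    {"dx": 0,"dy": 0,"dz": 0,"ax": 0,"ay": 0,"az": 0,"claw": 1},
    {"dx": 0,"dy": 0,"dz": 0,"ax": 0,"ay": 0,"az": 0,"claw": 1},
    {"dx": 0,"dy": 0,"dz": 0,"ax": 0,"ay": 0,"az": 0,"claw": 1},
    {"dx": 0,"dy": 0,"dz": 0,"ax": 0,"ay": 0,"az": 0,"claw": 1},
  ],
)

```text
time_s: 6.7
position: [0.5148, 0.1402, 0.2275]
tool_rot: [[-0.035, 0.999, 0.001], [0.999, 0.035, 0.0], [0.0, 0.001, -1.0]]
contact_force: [-0.3, 0.1, -1.6]
opening: 0.0096
grip_force: 30.0
```

```bash
python3 - <<'E'
from h import *
import pickle
w=View('wrist','wG');pickle.dump(w,open('pics/wG.pkl','wb'))
s=w.st;print(s['position'],s['grip_force'],s['contact_force'])
o=w.ortho(.41,.62,.04,.25,.037,.0005);cv2.imwrite('pics/m3.png',o)
E
```

```text
[0.5148 0.1402 0.2275] 29.999493956565857 [-0.2951  0.1017 -1.6374]
```

View pics/m3.png

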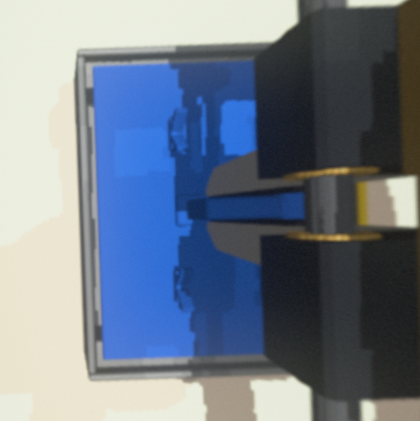

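The sheet sits inside the tray walls with an even gap: tray edge at rows 47 to 380, sheet at 62 to 360, left gap 82 to 95. Lowering the last bit and releasing.

Call:
apply_moves(
  motion=[
    {"dx": 0,"dy": 0,"dz": 0.15,"ax": 0,"ay": 0,"az": 0,"claw": 1},
    {"dx": 0,"dy": 0,"dz": 0,"ax": 0,"ay": 0,"az": 0,"claw": 1},
    {"dx": 0,"dy": 0,"dz": 0,"ax": 0,"ay": 0,"az": 0,"claw": 0.4},
    {"dx": 0,"dy": 0,"dz": 0,"ax": 0,"ay": 0,"az": 0,"claw": 0.4},
    {"dx": 0,"dy": 0,"dz": 0,"ax": 0,"ay": 0,"az": 0,"claw": 0.4},
  ],
)

```text
time_s: 7.25
position: [0.5148, 0.1403, 0.2258]
tool_rot: [[-0.035, 0.999, 0.0], [0.999, 0.035, 0.0], [0.0, 0.0, -1.0]]
contact_force: [-0.3, 1.4, 0.5]
opening: 0.0292
grip_force: 0.0
```

Call:
apply_moves(
  motion=[
    {"dx": 0,"dy": 0,"dz": 0,"ax": 0,"ay": 0,"az": 0,"claw": 0.4},
    {"dx": 0,"dy": 0,"dz": -1,"ax": 0,"ay": 0,"az": 0,"claw": 0.4},
    {"dx": 0,"dy": 0,"dz": -3,"ax": 0,"ay": 0,"az": 0,"claw": 0.4},
    {"dx": 0,"dy": 0,"dz": -5,"ax": 0,"ay": 0,"az": 0,"claw": 0.4},
    {"dx": 0,"dy": 0,"dz": -5,"ax": 0,"ay": 0,"az": 0,"claw": 0.4},
  ],
)

```text
time_s: 7.75
position: [0.5142, 0.1403, 0.3675]
tool_rot: [[-0.035, 0.999, -0.002], [0.999, 0.035, -0.0], [-0.0, -0.002, -1.0]]
contact_force: [2.0, -0.1, 0.7]
opening: 0.0555
grip_force: 0.0
```

```bash
python3 - <<'E'
from h import *
import pickle
w=View('wrist','wH');pickle.dump(w,open('pics/wH.pkl','wb'))
s=w.st;print(s['position'],s['contact_force'],s['opening'])
print('sheet',fitrect([w],[(.124,.150,.033)],(.5144,.141,92.1)),fitrect([w],[(.124,.150,.033)],(.5144,.141,92.1),1)[0]); r=[(.142,.168,.037),(.134,.160,.037)]
print('tray',fitrect([w],r,(.514,.141,92)))
plan([.472,-.30,.36],down(90),10)
E
```

```text
[0.5142 0.1403 0.3675] [ 1.9756 -0.0775  0.6839] 0.05547719648206178
sheet (array([515.414 , 147.9627,  92.0764]), np.float64(-180.6541290283203)) [515.4124 147.9878  92.0659   0.977 ]
tray (array([516.893 , 138.7756,  92.0466]), np.float64(-370.3733825683594))
N=10 d(cm)=[-4.4  -0.53  0.16] a=[ 0.08 -0.    0.2 ]  |total [-43.87  -6.02   1.59] [ 0.78 -0.04  2.03]
```

Call:
apply_moves(
  motion=[
    {"dx": -4.6,"dy": -0.4,"dz": 0,"ax": 0,"ay": 0,"az": 0.4,"claw": 0.4},
    {"dx": -4.8,"dy": -0.4,"dz": 0,"ax": 0,"ay": 0,"az": 0.4,"claw": 0.4},
    {"dx": -4.8,"dy": -0.4,"dz": 0,"ax": 0,"ay": 0,"az": 0.4,"claw": 0.4},
    {"dx": -4.8,"dy": -0.4,"dz": 0,"ax": 0,"ay": 0,"az": 0.4,"claw": 0.4},
    {"dx": -4.8,"dy": -0.4,"dz": 0,"ax": 0,"ay": 0,"az": 0.4,"claw": 0.4},
  ],
)

```text
time_s: 8.3
position: [0.4992, -0.0997, 0.3666]
tool_rot: [[-0.0, 1.0, 0.001], [1.0, 0.0, -0.001], [-0.001, 0.001, -1.0]]
contact_force: [0.6, 0.1, 0.6]
opening: 0.0557
grip_force: 0.0
```

Call:
apply_moves(
  motion=[
    {"dx": -4.8,"dy": -0.4,"dz": 0,"ax": 0,"ay": 0,"az": 0,"claw": 0.4},
    {"dx": -4.8,"dy": -0.4,"dz": 0,"ax": 0,"ay": 0,"az": 0,"claw": 0.4},
    {"dx": -1.5,"dy": 0,"dz": 0,"ax": 0,"ay": 0,"az": 0,"claw": 0.4},
    {"dx": 0,"dy": 0,"dz": 0,"ax": 0,"ay": 0,"az": 0,"claw": 0.4},
    {"dx": 0,"dy": 0,"dz": 0,"ax": 0,"ay": 0,"az": 0,"claw": 0.4},
  ],
)

```text
time_s: 8.8
position: [0.4917, -0.2082, 0.3658]
tool_rot: [[0.0, 1.0, -0.0], [1.0, -0.0, 0.001], [0.001, -0.0, -1.0]]
contact_force: [0.0, -0.2, 0.1]
opening: 0.0556
grip_force: 0.0
```

```bash
python3 - <<'E'
from h import *
import pickle
w=View('wrist','wI');pickle.dump(w,open('pics/wI.pkl','wb'));T=View('top','T4');pickle.dump(T,open('pics/T4.pkl','wb'))
B=pickle.load(open('pics/wB.pkl','rb'))
s=w.st;print(s['position'],s['tool_rot'][:,0])
for vs in ([w],[w,B]): print('rest',fitrect(vs,[(.1,.064,.008)],(.562,-.081,85)),fitrect(vs,[(.1,.064,.008)],(.562,-.081,85),1)[0])
for v in (w,T):
  o=v.ortho(.41,.62,.04,.25,.033,.0005);m=cv2.inRange(cv2.cvtColor(o,cv2.COLOR_BGR2HSV),(98,120,40),(125,255,255))
  (c,sz,a)=cv2.minAreaRect(cv2.findNonZero(cv2.morphologyEx(m,cv2.MORPH_OPEN,np.ones((7,7)))));print('sheet',v.cam,.62-c[1]*.0005,.25-c[0]*.0005,np.array(sz)*.5,a)
E
```

```text
[ 0.4917 -0.2082  0.3658] [0.0002 1.     0.0011]
rest (array([563.13  , -85.1881,  84.9279]), np.float64(-396.8546447753906)) [563.4972 -84.9556  84.9432  -2.0285]
rest (array([562.859 , -84.9443,  84.9328]), np.float64(-587.3339233398438)) [564.1492 -84.2209  84.8579  -6.0004]Traceback (most recent call last):
  File "<stdin>", line 9, in <module>
cv2.error: OpenCV(4.12.0) /io/opencv/modules/imgproc/src/convhull.cpp:143: error: (-215:Assertion failed) total >= 0 && (depth == CV_32F || depth == CV_32S) in function 'convexHull'
```

Call:
apply_moves(
  motion=[
    {"dx": -4.6,"dy": 0,"dz": 0,"ax": 0,"ay": 0,"az": 0,"claw": 0.4},
    {"dx": -4.8,"dy": 0,"dz": 0,"ax": 0,"ay": 0,"az": 0,"claw": 0.4},
    {"dx": -4.8,"dy": 0,"dz": 0,"ax": 0,"ay": 0,"az": 0,"claw": 0.4},
    {"dx": -4.8,"dy": 0,"dz": 0,"ax": 0,"ay": 0,"az": 0,"claw": 0.4},
    {"dx": -2,"dy": 0,"dz": 0,"ax": 0,"ay": 0,"az": 0,"claw": 0.4},
  ],
)

```text
time_s: 9.4
position: [0.4922, -0.4211, 0.3656]
tool_rot: [[-0.0, 1.0, 0.0], [1.0, 0.0, -0.001], [-0.001, 0.0, -1.0]]
contact_force: [0.2, -0.0, 0.2]
opening: 0.0559
grip_force: 0.0
```

```bash
python3 - <<'E'
from h import *
import pickle
w=View('wrist','wJ');w=View('wrist','wJ');pickle.dump(w,open('pics/wJ.pkl','wb'))
I,T=[pickle.load(open(f'pics/{k}.pkl','rb')) for k in ('wI','T4')]
s=w.st;print(s['position'],s['tool_rot'][:,0])
for v in (w,I,T):
    u=v.project([.472,-.359,.09]);b=np.int32([u[0]-35,u[1]-45,u[0]+35,u[1]+45]).clip(0)
    c,st,m=maskc(v,(0,150,60),(6,255,255),b);print(v.cam,c,st,v.onplane(c,.096),v.onplane(c,.085))
cv2.imwrite('pics/m4.png',np.hstack([w.im,cv2.resize(I.im[60:400,100:500],None,fx=.4,fy=.4)[:0]]) if 0 else w.im)
E
```

```text
[ 0.492  -0.4226  0.3653] [ 0.0009  1.     -0.0022]
wrist [297.9737 127.1404] [290 119  17  17 228] [ 0.4729 -0.3565  0.096 ] [ 0.472  -0.3571  0.085 ]
wrist [304.75   338.8672] [298 333  14  13 128] [ 0.4732 -0.3545  0.096 ] [ 0.4723 -0.3644  0.085 ]
top [485. 232.] [485 232   1   1   1] [ 0.4698 -0.3479  0.096 ] [ 0.4705 -0.3519  0.085 ]
```

View pics/m4.png

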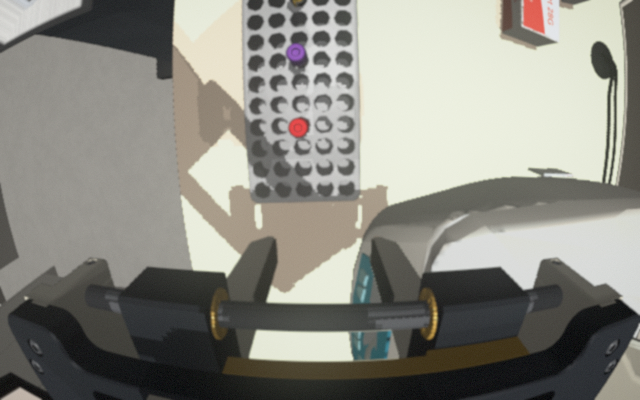

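Call:
apply_moves(
  motion=[
    {"dx": 3.3,"dy": -1,"dz": 2,"ax": 0,"ay": 0,"az": 0,"claw": 0.4},
    {"dx": 3.3,"dy": -1,"dz": 2,"ax": 0,"ay": 0,"az": 0,"claw": 0.4},
    {"dx": 0,"dy": 0,"dz": 0,"ax": 0,"ay": 0,"az": 0,"claw": 0.4},
    {"dx": 0,"dy": 0,"dz": 0,"ax": 0,"ay": 0,"az": 0,"claw": 0.4},
    {"dx": 0,"dy": 0,"dz": 0,"ax": 0,"ay": 0,"az": 0,"claw": 0.4},
  ],
)

```text
time_s: 10.0
position: [0.4729, -0.3525, 0.3272]
tool_rot: [[-0.002, 1.0, 0.002], [1.0, 0.002, -0.002], [-0.002, 0.002, -1.0]]
contact_force: [0.1, -1.3, -0.4]
opening: 0.0554
grip_force: 0.0
```

```bash
python3 - <<'E'
from h import *
import pickle
w=View('wrist','wK');pickle.dump(w,open('pics/wK.pkl','wb'))
J=pickle.load(open('pics/wJ.pkl','rb'))
s=w.st;print(s['position'],s['tool_rot'][:,0])
C=[]
for v in (w,J):
    u=v.project([.472,-.357,.09]);b=np.int32([u[0]-40,u[1]-45,u[0]+40,u[1]+45]).clip(0)
    c,st,m=maskc(v,(0,150,60),(6,255,255),b);C.append(c);print(v.cam,c,st,v.onplane(c,.096),v.onplane(c,.085))
print(tri([w,J],C))
plan([.472,-.3567,.257],down(90))
T=pickle.load(open('pics/T4.pkl','rb'));m=T.ortho(.41,.62,.04,.25,.033,.0005);print(m[200,150],m[100,150])
hsv=cv2.cvtColor(m,cv2.COLOR_BGR2HSV);print(hsv[200,150])
E
```

```text
[ 0.4729 -0.3525  0.3272] [-0.002   1.     -0.0022]
wrist [320.8534 227.2845] [312 219  19  18 232] [ 0.4726 -0.3566  0.096 ] [ 0.4725 -0.361   0.085 ]
wrist [297.9737 127.1404] [290 119  17  17 228] [ 0.4729 -0.3565  0.096 ] [ 0.472  -0.3571  0.085 ]
[ 0.4728 -0.3565  0.0962]
N=2 d(cm)=[-0.17 -0.05  3.51] a=[0.06 0.07 0.04]  |total [-0.34 -0.1   7.02] [0.13 0.14 0.07]
[212 126  77] [209 124  73]
[109 162 212]
```

Call:
apply_moves(
  motion=[
    {"dx": -0.3,"dy": 0,"dz": 2,"ax": 0,"ay": 0,"az": 0,"claw": 0.4},
    {"dx": 0,"dy": 0,"dz": 2,"ax": 0,"ay": 0,"az": 0,"claw": 0.4},
    {"dx": 0,"dy": 0,"dz": 2,"ax": 0,"ay": 0,"az": 0,"claw": 0.4},
    {"dx": 0,"dy": 0,"dz": 1,"ax": 0,"ay": 0,"az": 0,"claw": 0.4},
    {"dx": 0,"dy": 0,"dz": 0,"ax": 0,"ay": 0,"az": 0,"claw": 0.4},
  ],
)

```text
time_s: 10.55
position: [0.4718, -0.3563, 0.2548]
tool_rot: [[0.0, 1.0, -0.001], [1.0, -0.0, 0.001], [0.001, -0.001, -1.0]]
contact_force: [0.3, -0.5, -0.0]
opening: 0.0558
grip_force: 0.0
```

Call:
apply_moves(
  motion=[
    {"dx": 0,"dy": 0,"dz": 0,"ax": 0,"ay": 0,"az": 0,"claw": 1},
    {"dx": 0,"dy": 0,"dz": 0,"ax": 0,"ay": 0,"az": 0,"claw": 1},
    {"dx": 0,"dy": 0,"dz": 0,"ax": 0,"ay": 0,"az": 0,"claw": 1},
    {"dx": 0,"dy": 0,"dz": 0,"ax": 0,"ay": 0,"az": 0,"claw": 1},
    {"dx": 0,"dy": 0,"dz": 0,"ax": 0,"ay": 0,"az": 0,"claw": 1},
  ],
)

```text
time_s: 11.05
position: [0.4718, -0.3561, 0.2562]
tool_rot: [[-0.0, 1.0, 0.001], [1.0, 0.0, -0.001], [-0.001, 0.001, -1.0]]
contact_force: [0.7, -0.1, 0.4]
opening: 0.0202
grip_force: 0.0
```

Call:
apply_moves(
  motion=[
    {"dx": 0,"dy": 0,"dz": 0,"ax": 0,"ay": 0,"az": 0,"claw": 1},
    {"dx": 0,"dy": 0,"dz": 0,"ax": 0,"ay": 0,"az": 0,"claw": 1},
    {"dx": 0,"dy": 0,"dz": 0,"ax": 0,"ay": 0,"az": 0,"claw": 1},
    {"dx": 0,"dy": 0,"dz": 0,"ax": 0,"ay": 0,"az": 0,"claw": 1},
    {"dx": 0,"dy": 0,"dz": 0,"ax": 0,"ay": 0,"az": 0,"claw": 1},
  ],
)

```text
time_s: 11.55
position: [0.4718, -0.3562, 0.256]
tool_rot: [[-0.0, 1.0, 0.0], [1.0, 0.0, -0.0], [-0.0, 0.0, -1.0]]
contact_force: [-0.6, 0.2, 3.6]
opening: 0.0157
grip_force: 30.0
```

Call:
apply_moves(
  motion=[
    {"dx": 0,"dy": 0,"dz": -1.5,"ax": 0,"ay": 0,"az": 0,"claw": 1},
    {"dx": 0,"dy": 0,"dz": -3,"ax": 0,"ay": 0,"az": 0,"claw": 1},
    {"dx": 0,"dy": 0,"dz": -4,"ax": 0,"ay": 0,"az": 0,"claw": 1},
    {"dx": 0,"dy": 0,"dz": -4,"ax": 0,"ay": 0,"az": 0,"claw": 1},
    {"dx": 0,"dy": 0,"dz": -2,"ax": 0,"ay": 0,"az": 0,"claw": 1},
  ],
)

```text
time_s: 12.05
position: [0.4721, -0.3563, 0.4043]
tool_rot: [[-0.0, 1.0, 0.003], [1.0, 0.0, -0.003], [-0.003, 0.003, -1.0]]
contact_force: [0.8, -0.1, 0.0]
opening: 0.0159
grip_force: 30.0
```

```bash
python3 - <<'E'
from h import *
import pickle
w=View('wrist','wL');s=robot.get_state();print(s['position'],s['grip_force'],s['qpos'])
T=pickle.load(open('pics/T4.pkl','rb'));o=T.ortho(.41,.62,.04,.25,.033,.0005)
m=cv2.inRange(cv2.cvtColor(o,cv2.COLOR_BGR2HSV),(98,100,40),(125,255,255));(c,sz,a)=cv2.minAreaRect(cv2.findNonZero(m));print('sheet',.62-c[1]*.0005,.25-c[0]*.0005,np.array(sz)*.5,a)
yaw=84.9;R=Rn.from_euler('z',yaw-90,degrees=True).as_matrix()@down(90,45)
u=-R[:,2]; seat=np.array([.563,-.0852,.050]); F=seat+u*(.0485+.167);print('final',F)
a=plan([F[0],F[1],.40],R,8)
b=plan(F+[0,0,.04],R,4,*a)
plan(F+[0,0,.003],R,4,*b)
np.savez('pics/rest.npz',F=F,R=R)
E
```

```text
[ 0.4724 -0.3566  0.4067] 30.00007063150406 [-47.8411  18.8969  82.0239   0.0032  78.5893 -47.8602]
sheet 0.5144109725952148 0.13984878540039064 [149.8643 125.6418] 88.21009063720703
final [ 0.5495 -0.237   0.2024]
N=8 d(cm)=[1.45 0.9  0.61] a=[-0.21  5.66  0.62]  |total [11.96  7.71  0.64] [-1.68 45.32  4.99]
N=4 d(cm)=[-2.79  0.    2.79] a=[0. 0. 0.]  |total [-11.15   0.    11.15] [0. 0. 0.]
N=4 d(cm)=[-0.65  0.    0.65] a=[0. 0. 0.]  |total [-2.62  0.    2.62] [0. 0. 0.]
```

Call:
apply_moves(
  motion=[
    {"dx": 1.45,"dy": 0.9,"dz": 0.61,"ax": -0.2,"ay": 5.66,"az": 0.62,"claw": 1},
    {"dx": 1.45,"dy": 0.9,"dz": 0.61,"ax": -0.2,"ay": 5.66,"az": 0.62,"claw": 1},
    {"dx": 1.45,"dy": 0.9,"dz": 0.61,"ax": -0.2,"ay": 5.66,"az": 0.62,"claw": 1},
    {"dx": 1.45,"dy": 0.9,"dz": 0.61,"ax": -0.2,"ay": 5.66,"az": 0.62,"claw": 1},
    {"dx": 1.45,"dy": 0.9,"dz": 0.61,"ax": -0.2,"ay": 5.66,"az": 0.62,"claw": 1},
  ],
)

```text
time_s: 12.6
position: [0.5187, -0.2801, 0.384]
tool_rot: [[0.049, 0.998, 0.029], [0.877, -0.057, 0.478], [0.479, 0.002, -0.878]]
contact_force: [-0.2, 0.8, 0.2]
opening: 0.0157
grip_force: 30.0
```

Call:
apply_moves(
  motion=[
    {"dx": 1.45,"dy": 0.9,"dz": 0.61,"ax": -0.2,"ay": 5.66,"az": 0.62,"claw": 1},
    {"dx": 1.45,"dy": 0.9,"dz": 0.61,"ax": -0.2,"ay": 5.66,"az": 0.62,"claw": 1},
    {"dx": 1.45,"dy": 0.9,"dz": 0.61,"ax": -0.2,"ay": 5.66,"az": 0.62,"claw": 1},
    {"dx": 0,"dy": 0,"dz": 0,"ax": 0,"ay": 0,"az": 0,"claw": 1},
    {"dx": 0,"dy": 0,"dz": 0,"ax": 0,"ay": 0,"az": 0,"claw": 1},
  ],
)

```text
time_s: 13.1
position: [0.5484, -0.2368, 0.3932]
tool_rot: [[0.068, 0.996, 0.056], [0.701, -0.088, 0.707], [0.709, -0.009, -0.705]]
contact_force: [0.6, 0.7, -0.8]
opening: 0.0159
grip_force: 30.0
```

```bash
python3 - <<'E'
from h import *
import pickle
w=View('wrist','wM');pickle.dump(w,open('pics/wM.pkl','wb'));s=robot.get_state();print(s['position'],s['grip_force'],s['qpos'])
d=np.load('pics/rest.npz');F,R=d['F'],d['R']
print(w.st['tool_rot'],R)
for v in [w]: print('rest',fitrect([v],[(.1,.064,.008)],(.563,-.0852,85)),fitrect([v],[(.1,.064,.008)],(.563,-.0852,85),1)[0])
b=plan(F+[0,0,.045],R,5)
E
```

```text
[ 0.5483 -0.2369  0.3936] 29.999943673610687 [-43.9462  27.5639  78.307   34.3882 103.8873 -39.3283]
[[ 0.0683  0.9961  0.056 ]
 [ 0.7014 -0.0878  0.7073]
 [ 0.7095 -0.009  -0.7047]] [[ 0.0629  0.996   0.0629]
 [ 0.7043 -0.0889  0.7043]
 [ 0.7071 -0.     -0.7071]]
rest (array([559.1233, -85.0512,  85.1333]), np.float64(-220.48306274414062)) [559.4715 -83.04    84.9675 -27.4518]
N=5 d(cm)=[-2.07  0.04  2.07] a=[-0.07 -0.03 -0.06]  |total [-10.37   0.24  10.31] [-0.37 -0.17 -0.31]
```

```bash
python3 - <<'E'
from h import *
import pickle
w=pickle.load(open('pics/wM.pkl','rb'));im=cv2.resize(w.im,None,fx=2,fy=2,interpolation=cv2.INTER_CUBIC)
def pt(c,yaw,L): a=np.radians(yaw);return np.array([c[0]+L[0]*np.cos(a)-L[1]*np.sin(a),c[1]+L[0]*np.sin(a)+L[1]*np.cos(a),L[2]])
for c,col in [((.563,-.0852),(0,0,255)),((.559,-.085),(255,0,255))]:
    P=np.array([pt(c,84.9,(sx*.05,sy*.032,.008)) for sx,sy in((1,1),(1,-1),(-1,-1),(-1,1))])
    cv2.polylines(im,[np.int32(w.project(P)*2)],1,col,1)
    P=np.array([pt(c,84.9,(-t*.707,0,.05+t*.707)) for t in(-.031,.055)]);cv2.polylines(im,[np.int32(w.project(P)*2)],0,col,1)
u=w.project([.56,-.085,.03])*2;print(u)
x,y=int(np.clip(u[0]-350,0,580)),int(np.clip(u[1]-300,0,300));cv2.imwrite('pics/m5.png',im[y:y+500,x:x+700])
E
```

```text
[647.19   586.6595]
```

View pics/m5.png

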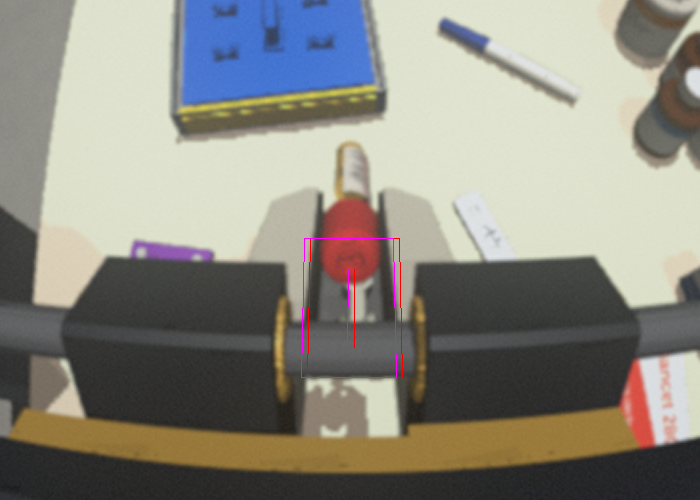

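Call:
apply_moves(
  motion=[
    {"dx": -2.07,"dy": 0.04,"dz": 2.07,"ax": -0.07,"ay": -0.03,"az": -0.06,"claw": 1},
    {"dx": -2.07,"dy": 0.04,"dz": 2.07,"ax": -0.07,"ay": -0.03,"az": -0.06,"claw": 1},
    {"dx": -2.07,"dy": 0.04,"dz": 2.07,"ax": -0.07,"ay": -0.03,"az": -0.06,"claw": 1},
    {"dx": -2.07,"dy": 0.04,"dz": 2.07,"ax": -0.07,"ay": -0.03,"az": -0.06,"claw": 1},
    {"dx": -2.07,"dy": 0.04,"dz": 2.07,"ax": -0.07,"ay": -0.03,"az": -0.06,"claw": 1},
  ],
)

```text
time_s: 13.65
position: [0.5495, -0.2367, 0.2471]
tool_rot: [[0.062, 0.996, 0.064], [0.705, -0.089, 0.704], [0.707, 0.001, -0.707]]
contact_force: [-0.5, -0.5, -0.1]
opening: 0.0157
grip_force: 30.0
```

Call:
apply_moves(
  motion=[
    {"dx": 0,"dy": 0,"dz": 0,"ax": 0,"ay": 0,"az": 0,"claw": 1},
    {"dx": 0,"dy": 0,"dz": 0,"ax": 0,"ay": 0,"az": 0,"claw": 1},
    {"dx": 0,"dy": 0,"dz": 0,"ax": 0,"ay": 0,"az": 0,"claw": 1},
    {"dx": 0,"dy": 0,"dz": 0,"ax": 0,"ay": 0,"az": 0,"claw": 1},
    {"dx": 0,"dy": 0,"dz": 0,"ax": 0,"ay": 0,"az": 0,"claw": 1},
  ],
)

```text
time_s: 14.15
position: [0.5502, -0.2363, 0.2495]
tool_rot: [[0.061, 0.996, 0.065], [0.704, -0.089, 0.705], [0.708, 0.003, -0.706]]
contact_force: [0.1, -0.6, -0.0]
opening: 0.0157
grip_force: 30.0
```

```bash
python3 - <<'E'
from h import *
import pickle
d=np.load('pics/rest.npz');F,R=d['F']-[.0003,0,0],d['R']
for k in range(3):
    s=View('wrist').st;print(s['position'],s['contact_force'])
b=plan(F+[0,0,.005],R,4)
I=pickle.load(open('pics/wI.pkl','rb'))
o=I.ortho(.52,.61,-.14,-.03,.05,.0005);m=cv2.inRange(cv2.cvtColor(o,cv2.COLOR_BGR2HSV),(0,0,120),(180,60,255))
n,l,st,c=cv2.connectedComponentsWithStats(m);print([(st[k],.61-c[k][1]*.0005,-.03-c[k][0]*.0005) for k in range(1,n) if st[k][4]>100])
E
```

```text
[ 0.5502 -0.2363  0.2495] [ 0.0537 -0.6208 -0.0055]
[ 0.5501 -0.2362  0.2492] [0.86   0.1165 0.3156]
[ 0.5501 -0.2361  0.249 ] [ 0.3561  0.5936 -0.4313]
N=4 d(cm)=[-0.75 -0.02  0.71] a=[ 0.01 -0.03  0.02]  |total [-3.   -0.09  2.85] [ 0.05 -0.1   0.07]
[(array([    0,     0,   221,   180, 37144], dtype=int32), np.float64(0.5665186436571182), np.float64(-0.08403610273530046))]
```

Call:
apply_moves(
  motion=[
    {"dx": -0.75,"dy": -0.02,"dz": 0.71,"ax": 0,"ay": 0,"az": 0,"claw": 1},
    {"dx": -0.75,"dy": -0.02,"dz": 0.71,"ax": 0,"ay": 0,"az": 0,"claw": 1},
    {"dx": -0.75,"dy": -0.02,"dz": 0.71,"ax": 0,"ay": 0,"az": 0,"claw": 1},
    {"dx": -0.75,"dy": -0.02,"dz": 0.71,"ax": 0,"ay": 0,"az": 0,"claw": 1},
    {"dx": 0,"dy": 0,"dz": 0,"ax": 0,"ay": 0,"az": 0,"claw": 1},
  ],
)

```text
time_s: 14.8
position: [0.5486, -0.2367, 0.2047]
tool_rot: [[0.064, 0.996, 0.062], [0.701, -0.089, 0.708], [0.71, -0.002, -0.704]]
contact_force: [-0.2, 0.2, 0.0]
opening: 0.0158
grip_force: 30.0
```

Call:
apply_moves(
  motion=[
    {"dx": -0.14,"dy": 0,"dz": 0.14,"ax": 0,"ay": 0,"az": 0,"claw": 1},
    {"dx": 0,"dy": 0,"dz": 0,"ax": 0,"ay": 0,"az": 0,"claw": 1},
    {"dx": 0,"dy": 0,"dz": 0,"ax": 0,"ay": 0,"az": 0,"claw": 1},
    {"dx": 0,"dy": 0,"dz": 0,"ax": 0,"ay": 0,"az": 0,"claw": 1},
    {"dx": 0,"dy": 0,"dz": 0,"ax": 0,"ay": 0,"az": 0,"claw": 1},
  ],
)

```text
time_s: 15.3
position: [0.5492, -0.237, 0.2052]
tool_rot: [[0.062, 0.996, 0.064], [0.703, -0.089, 0.706], [0.709, 0.001, -0.706]]
contact_force: [-0.3, 0.3, 0.1]
opening: 0.016
grip_force: 30.0
```

Call:
apply_moves(
  motion=[
    {"dx": -0.14,"dy": 0,"dz": 0.14,"ax": 0,"ay": 0,"az": 0,"claw": 1},
    {"dx": 0,"dy": 0,"dz": 0,"ax": 0,"ay": 0,"az": 0,"claw": 1},
    {"dx": 0,"dy": 0,"dz": 0,"ax": 0,"ay": 0,"az": 0,"claw": 1},
    {"dx": 0,"dy": 0,"dz": 0,"ax": 0,"ay": 0,"az": 0,"claw": 1},
    {"dx": 0,"dy": 0,"dz": 0,"ax": 0,"ay": 0,"az": 0,"claw": 1},
  ],
)

```text
time_s: 15.8
position: [0.5492, -0.237, 0.2029]
tool_rot: [[0.062, 0.996, 0.063], [0.703, -0.089, 0.706], [0.709, 0.001, -0.705]]
contact_force: [1.1, 0.4, -0.2]
opening: 0.0158
grip_force: 30.0
```

Call:
apply_moves(
  motion=[
    {"dx": 0,"dy": 0,"dz": 0,"ax": 0,"ay": 0,"az": 0,"claw": 0.8},
    {"dx": 0,"dy": 0,"dz": 0,"ax": 0,"ay": 0,"az": 0,"claw": 0.6},
    {"dx": 0,"dy": 0,"dz": 0,"ax": 0,"ay": 0,"az": 0,"claw": 0.5},
    {"dx": 0,"dy": 0,"dz": 0,"ax": 0,"ay": 0,"az": 0,"claw": 0.5},
    {"dx": 0,"dy": 0,"dz": 0,"ax": 0,"ay": 0,"az": 0,"claw": 0.5},
  ],
)

```text
time_s: 16.3
position: [0.5491, -0.237, 0.2029]
tool_rot: [[0.062, 0.996, 0.063], [0.703, -0.089, 0.706], [0.709, 0.001, -0.705]]
contact_force: [-0.6, -0.4, 0.4]
opening: 0.0446
grip_force: 0.0
```

Call:
apply_moves(
  motion=[
    {"dx": 0,"dy": 0,"dz": 0,"ax": 0,"ay": 0,"az": 0,"claw": 0.5},
    {"dx": 0,"dy": 0,"dz": -1,"ax": 0,"ay": 0,"az": 0,"claw": 0.5},
    {"dx": 0,"dy": 0,"dz": -3,"ax": 0,"ay": 0,"az": 0,"claw": 0.5},
    {"dx": 0,"dy": 0,"dz": -4,"ax": 0,"ay": 0,"az": 0,"claw": 0.5},
    {"dx": 0,"dy": 0,"dz": -4,"ax": 0,"ay": 0,"az": 0,"claw": 0.5},
  ],
)

```text
time_s: 16.8
position: [0.5412, -0.3227, 0.2889]
tool_rot: [[0.062, 0.996, 0.063], [0.703, -0.088, 0.706], [0.709, 0.0, -0.705]]
contact_force: [0.9, -0.0, 0.6]
opening: 0.0467
grip_force: 0.0
```

```bash
python3 - <<'E'
from h import *
import pickle
w=View('wrist','wN');w=View('wrist','wN');pickle.dump(w,open('pics/wN.pkl','wb'));s=w.st;print(s['position'],s['contact_force'],s['qpos'])
seat=np.array([.5627,-.0852,.05]);u=np.array([-.0629,-.7043,.7071]);cap=seat+u*.044
p=w.project(cap);print('pred cap',cap,p)
b=np.int32([p[0]-60,p[1]-60,p[0]+60,p[1]+60]).clip(0)
print(maskc(w,(0,150,60),(6,255,255),b)[:2])
# view pose: upright, camera over the rest
plan([.5627,-.155,.36],down(84.9),6)
E
```

```text
[ 0.5414 -0.3277  0.294 ] [ 1.4182 -3.7721  2.6957] [-49.8094  37.0733  76.5305  30.8062  99.4959 -48.7636]
pred cap [ 0.5599 -0.1162  0.0811] [319.6735 195.5537]
(array([321.0175, 192.2105]), array([315, 188,  13,   9,  57], dtype=int32))
N=6 d(cm)=[3.15 0.1  0.25] a=[ 0.08 -7.46 -0.  ]  |total [17.01  0.58  7.31] [  0.46 -44.77  -0.  ]
```

Call:
apply_moves(
  motion=[
    {"dx": 3.15,"dy": 0.1,"dz": 0.25,"ax": 0,"ay": -7.46,"az": 0,"claw": 0.5},
    {"dx": 3.15,"dy": 0.1,"dz": 0.25,"ax": 0,"ay": -7.46,"az": 0,"claw": 0.5},
    {"dx": 3.15,"dy": 0.1,"dz": 0.25,"ax": 0,"ay": -7.46,"az": 0,"claw": 0.5},
    {"dx": 3.15,"dy": 0.1,"dz": 0.25,"ax": 0,"ay": -7.46,"az": 0,"claw": 0.5},
    {"dx": 3.15,"dy": 0.1,"dz": 0.25,"ax": 0,"ay": -7.46,"az": 0,"claw": 0.5},
  ],
)

```text
time_s: 17.4
position: [0.5587, -0.1816, 0.3559]
tool_rot: [[0.088, 0.996, 0.014], [0.987, -0.089, 0.13], [0.131, 0.003, -0.991]]
contact_force: [-0.4, -0.3, -0.6]
opening: 0.047
grip_force: 0.0
```

Call:
apply_moves(
  motion=[
    {"dx": 3.15,"dy": 0.1,"dz": 0.25,"ax": 0,"ay": -7.46,"az": 0,"claw": 0.5},
    {"dx": 0,"dy": 0,"dz": 0,"ax": 0,"ay": 0,"az": 0,"claw": 0.5},
    {"dx": 0,"dy": 0,"dz": 0,"ax": 0,"ay": 0,"az": 0,"claw": 0.5},
    {"dx": 0,"dy": 0,"dz": 0,"ax": 0,"ay": 0,"az": 0,"claw": 0.5},
    {"dx": 0,"dy": 0,"dz": 0,"ax": 0,"ay": 0,"az": 0,"claw": 0.5},
  ],
)

```text
time_s: 17.9
position: [0.5624, -0.1533, 0.356]
tool_rot: [[0.091, 0.996, 0.0], [0.996, -0.091, 0.008], [0.008, -0.001, -1.0]]
contact_force: [0.3, 0.4, 0.2]
opening: 0.0464
grip_force: 0.0
```

```bash
python3 - <<'E'
from h import *
import pickle
w=View('wrist','wO');w=View('wrist','wO');pickle.dump(w,open('pics/wO.pkl','wb'));s=w.st;print(s['position'],s['tool_rot'][:,2],s['qpos'])
N=pickle.load(open('pics/wN.pkl','rb'));cap=np.array([.5599,-.1162,.0811])
cs=[]
for v in (w,N):
    p=v.project(cap);b=np.int32([p[0]-50,p[1]-50,p[0]+50,p[1]+50]).clip(0);c=maskc(v,(0,150,60),(6,255,255),b)[:2];cs.append(c[0]);print(p,c)
print(tri([w,N],cs))
print('rest',fitrect([w],[(.1,.064,.008)],(.563,-.085,85)))
o=w.ortho(.50,.62,-.16,.01,.05,.0005);cv2.imwrite('pics/m6.png',cv2.resize(o,None,fx=2,fy=2))
E
```

```text
[ 0.5624 -0.1533  0.356 ] [ 0.0002  0.0077 -1.    ] [-26.3321  20.2495  87.3739   0.4232  72.5613 -21.2127]
[315.0422 165.1487] (array([316.4186, 161.2481]), array([309, 149,  15,  25, 258], dtype=int32))
[319.6402 195.5727] (array([321.0175, 192.2105]), array([315, 188,  13,   9,  57], dtype=int32))
[ 0.5614 -0.113   0.0816]
rest (array([563.9016, -84.751 ,  85.132 ]), np.float64(-360.5714111328125))
```

View pics/m6.png

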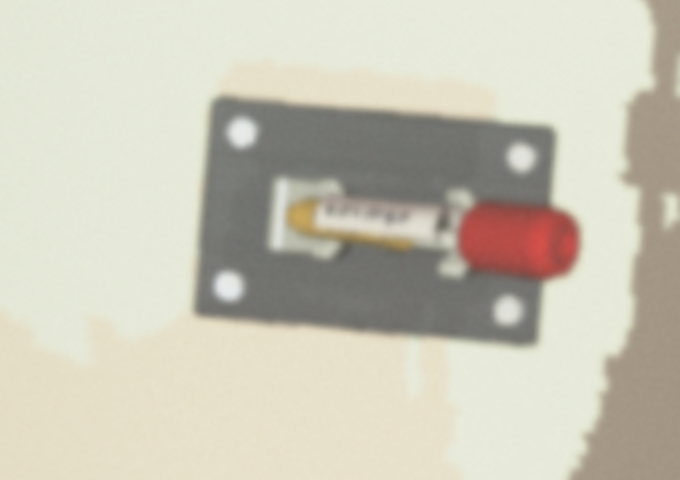

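The tube is seated in the white rest's vee, with its foot at the stop (about 290,215) and its cap at the upper right (about 520,240), all central on the plate. Next is the barrel re-grasp.

```bash
python3 - <<'E'
from h import *
R=Rn.from_euler('z',-5.0,degrees=True).as_matrix()@down(90,-45)
u=np.array([-.0616,-.7044,.7071]); b=np.array([.5634,-.085,.05])-u*.001
G=b-R[:,2]*.176; print('G',G,R[:,2],R[:,0]); np.savez('pics/regrasp.npz',G=G,R=R)
a=plan(G-R[:,2]*.10,R,8)
E
```

```text
G [0.5743 0.0397 0.1737] [-0.0616 -0.7044 -0.7071] [ 0.0616  0.7044 -0.7071]
N=8 d(cm)=[ 3.67 -0.07  0.22] a=[-0.01 -5.68 -0.03]  |total [26.3  -0.6  11.36] [ -0.11 -45.43  -0.22]
```

Call:
apply_moves(
  motion=[
    {"dx": 3.67,"dy": -0.07,"dz": 0.22,"ax": 0,"ay": -5.68,"az": -0.03,"claw": 0.6},
    {"dx": 3.67,"dy": -0.07,"dz": 0.22,"ax": 0,"ay": -5.68,"az": -0.03,"claw": 0.6},
    {"dx": 3.67,"dy": -0.07,"dz": 0.22,"ax": 0,"ay": -5.68,"az": -0.03,"claw": 0.6},
    {"dx": 3.67,"dy": -0.07,"dz": 0.22,"ax": 0,"ay": -5.68,"az": -0.03,"claw": 0.6},
    {"dx": 3.67,"dy": -0.07,"dz": 0.22,"ax": 0,"ay": -5.68,"az": -0.03,"claw": 0.6},
  ],
)

```text
time_s: 18.5
position: [0.575, 0.0248, 0.3116]
tool_rot: [[0.078, 0.996, -0.039], [0.878, -0.088, -0.471], [-0.473, 0.003, -0.881]]
contact_force: [0.8, -0.2, -0.7]
opening: 0.0369
grip_force: 0.0
```

Call:
apply_moves(
  motion=[
    {"dx": 3.67,"dy": -0.07,"dz": 0.22,"ax": 0,"ay": -5.68,"az": -0.03,"claw": 0.6},
    {"dx": 3.67,"dy": -0.07,"dz": 0.22,"ax": 0,"ay": -5.68,"az": -0.03,"claw": 0.6},
    {"dx": 3.67,"dy": -0.07,"dz": 0.22,"ax": 0,"ay": -5.68,"az": -0.03,"claw": 0.6},
    {"dx": 0,"dy": 0,"dz": 0,"ax": 0,"ay": 0,"az": 0,"claw": 0.6},
    {"dx": 0,"dy": 0,"dz": 0,"ax": 0,"ay": 0,"az": 0,"claw": 0.6},
  ],
)

```text
time_s: 19.0
position: [0.5802, 0.1118, 0.2438]
tool_rot: [[0.057, 0.996, -0.063], [0.704, -0.085, -0.705], [-0.707, -0.004, -0.707]]
contact_force: [0.5, 0.2, 1.0]
opening: 0.0374
grip_force: 0.0
```

```bash
python3 - <<'E'
from h import *
import pickle
d=np.load('pics/regrasp.npz');G,R=d['G'],d['R']
w=View('wrist','wP');w=View('wrist','wP');pickle.dump(w,open('pics/wP.pkl','wb'));O=pickle.load(open('pics/wO.pkl','rb'));print(w.st['position'],w.st['qpos'],w.st['opening'])
cs=[];cap=np.array([.5614,-.113,.0816])
for v in (w,O):
    p=v.project(cap);b=np.int32([p[0]-50,p[1]-50,p[0]+50,p[1]+50]).clip(0);c=maskc(v,(0,150,60),(6,255,255),b)[:2];cs.append(c[0]);print(p,c)
print(tri([w,O],cs))
plan(G,R,4)
E
```

```text
[0.5806 0.111  0.2453] [ 11.9361  35.0542  88.5833 -43.9061  77.273   35.165 ] 0.037204359069353585
[322.4941 250.9329] (array([322.3799, 252.7455]), array([316, 242,  14,  22, 279], dtype=int32))
[316.4527 161.31  ] (array([316.4186, 161.2481]), array([309, 149,  15,  25, 258], dtype=int32))
[ 0.5614 -0.1127  0.0835]
N=4 d(cm)=[ 0.02 -0.01  2.54] a=[ 0.01 -0.01 -0.  ]  |total [ 0.09 -0.02 10.15] [ 0.04 -0.02 -0.01]
```

Call:
apply_moves(
  motion=[
    {"dx": 0.09,"dy": 0,"dz": 3,"ax": 0,"ay": 0,"az": 0,"claw": 0.6},
    {"dx": 0,"dy": 0,"dz": 3,"ax": 0,"ay": 0,"az": 0,"claw": 0.6},
    {"dx": 0,"dy": 0,"dz": 2.5,"ax": 0,"ay": 0,"az": 0,"claw": 0.6},
    {"dx": 0,"dy": 0,"dz": 1.65,"ax": 0,"ay": 0,"az": 0,"claw": 0.6},
    {"dx": 0,"dy": 0,"dz": 0,"ax": 0,"ay": 0,"az": 0,"claw": 0.6},
  ],
)

```text
time_s: 19.6
position: [0.5736, 0.0384, 0.1728]
tool_rot: [[0.062, 0.996, -0.064], [0.704, -0.089, -0.705], [-0.708, -0.001, -0.707]]
contact_force: [0.6, 0.4, 0.3]
opening: 0.0371
grip_force: 0.0
```

Call:
apply_moves(
  motion=[
    {"dx": 0,"dy": 0,"dz": 0,"ax": 0,"ay": 0,"az": 0,"claw": 1},
    {"dx": 0,"dy": 0,"dz": 0,"ax": 0,"ay": 0,"az": 0,"claw": 1},
    {"dx": 0,"dy": 0,"dz": 0,"ax": 0,"ay": 0,"az": 0,"claw": 1},
    {"dx": 0,"dy": 0,"dz": 0,"ax": 0,"ay": 0,"az": 0,"claw": 1},
    {"dx": 0,"dy": 0,"dz": 0,"ax": 0,"ay": 0,"az": 0,"claw": 1},
  ],
)

```text
time_s: 20.1
position: [0.5738, 0.0418, 0.1733]
tool_rot: [[0.059, 0.996, -0.06], [0.704, -0.085, -0.705], [-0.708, -0.001, -0.706]]
contact_force: [-2.5, 4.0, 4.3]
opening: 0.0122
grip_force: 30.0
```

```bash
python3 - <<'E'
from h import *
import pickle
d=np.load('pics/regrasp.npz');G,R=d['G'],d['R']
s=View('wrist').st;print(s['position'],s['contact_force'],s['opening'],s['grip_force']);plan(G,R,4)
E
```

```text
[0.5738 0.0418 0.1733] [-2.5439  4.0257  4.3199] 0.012233848608003396 29.9992436170578
N=4 d(cm)=[-0.04  0.02  0.03] a=[0.02 0.02 0.03]  |total [-0.18  0.07  0.11] [0.08 0.07 0.13]
```

Call:
apply_moves(
  motion=[
    {"dx": 0,"dy": 0,"dz": -1,"ax": 0,"ay": 0,"az": 0,"claw": 1},
    {"dx": 0,"dy": 0,"dz": -2.5,"ax": 0,"ay": 0,"az": 0,"claw": 1},
    {"dx": 0,"dy": 0,"dz": -3.5,"ax": 0,"ay": 0,"az": 0,"claw": 1},
    {"dx": 0,"dy": 0,"dz": -3.5,"ax": 0,"ay": 0,"az": 0,"claw": 1},
    {"dx": 0,"dy": 0,"dz": -1.5,"ax": 0,"ay": 0,"az": 0,"claw": 1},
  ],
)

```text
time_s: 20.65
position: [0.582, 0.1281, 0.2601]
tool_rot: [[0.061, 0.997, -0.056], [0.705, -0.082, -0.704], [-0.707, 0.003, -0.708]]
contact_force: [-0.6, 0.7, -0.5]
opening: 0.0119
grip_force: 30.0
```

```bash
python3 - <<'E'
from h import *
import pickle
w=View('wrist','wQ');w=View('wrist','wQ');pickle.dump(w,open('pics/wQ.pkl','wb'));s=w.st;print(s['position'],s['contact_force'],s['opening'],s['grip_force'])
cap=np.array(s['position'])+s['tool_rot']@np.array([-.044,0,.176])
print(w.project(cap),maskc(w,(0,150,60),(6,255,255),tuple(np.int32(np.r_[w.project(cap)-60,w.project(cap)+60]).clip(0)))[:2])
# the sheet in the tray, seen free of the fingers
o=w.ortho(.41,.62,.04,.25,.033,.0005);m=cv2.inRange(cv2.cvtColor(o,cv2.COLOR_BGR2HSV),(98,100,40),(125,255,255));c,sz,a=cv2.minAreaRect(cv2.findNonZero(m));print('sheet',.62-c[1]*.0005,.25-c[0]*.0005,np.array(sz)*.5,a)
plan([.5526,.1416,.30],down(91.9),8)
E
```

```text
[0.5822 0.1287 0.2608] [0.2316 1.6422 1.5488] 0.011873496835671269 29.997535049915314
[321.6972 319.8388] (array([322.6491, 334.8333]), array([313, 332,  21,   8, 114], dtype=int32))
sheet 0.5172289886474609 0.10958853149414063 [148.6195  65.1549] 87.95458984375
N=8 d(cm)=[-0.07 -0.38 -0.55] a=[-0.3   5.62 -0.79]  |total [-2.06 -3.02 -3.74] [-2.44 44.94 -6.35]
```

Call:
apply_moves(
  motion=[
    {"dx": -0.07,"dy": -0.38,"dz": -0.55,"ax": -0.3,"ay": 5.62,"az": -0.79,"claw": 1},
    {"dx": -0.07,"dy": -0.38,"dz": -0.55,"ax": -0.3,"ay": 5.62,"az": -0.79,"claw": 1},
    {"dx": -0.07,"dy": -0.38,"dz": -0.55,"ax": -0.3,"ay": 5.62,"az": -0.79,"claw": 1},
    {"dx": -0.07,"dy": -0.38,"dz": -0.55,"ax": -0.3,"ay": 5.62,"az": -0.79,"claw": 1},
    {"dx": -0.07,"dy": -0.38,"dz": -0.55,"ax": -0.3,"ay": 5.62,"az": -0.79,"claw": 1},
  ],
)

```text
time_s: 21.25
position: [0.5627, 0.1382, 0.2808]
tool_rot: [[0.008, 1.0, -0.019], [0.958, -0.014, -0.288], [-0.288, -0.016, -0.958]]
contact_force: [0.1, -0.6, -0.4]
opening: 0.0116
grip_force: 30.0
```

Call:
apply_moves(
  motion=[
    {"dx": -0.07,"dy": -0.38,"dz": -0.55,"ax": -0.3,"ay": 5.62,"az": -0.79,"claw": 1},
    {"dx": -0.07,"dy": -0.38,"dz": -0.55,"ax": -0.3,"ay": 5.62,"az": -0.79,"claw": 1},
    {"dx": -0.07,"dy": -0.38,"dz": -0.55,"ax": -0.3,"ay": 5.62,"az": -0.79,"claw": 1},
    {"dx": 0,"dy": 0,"dz": 0,"ax": 0,"ay": 0,"az": 0,"claw": 1},
    {"dx": 0,"dy": 0,"dz": 0,"ax": 0,"ay": 0,"az": 0,"claw": 1},
  ],
)

```text
time_s: 21.75
position: [0.5519, 0.1389, 0.2978]
tool_rot: [[-0.027, 1.0, -0.006], [1.0, 0.027, -0.004], [-0.003, -0.006, -1.0]]
contact_force: [-0.2, -1.0, 0.7]
opening: 0.0116
grip_force: 30.0
```

```bash
python3 - <<'E'
from h import *
import pickle
w=View('wrist','wR');w=View('wrist','wR');pickle.dump(w,open('pics/wR.pkl','wb'));s=w.st;print(s['position'],s['tool_rot'],s['contact_force'],s['opening'],s['grip_force'])
o=w.ortho(.41,.62,.04,.25,.033,.0005);m=cv2.inRange(cv2.cvtColor(o,cv2.COLOR_BGR2HSV),(98,100,40),(125,255,255))
ys,xs=np.nonzero(m);print('sheet x range',.62-np.percentile(ys,[.2,99.8])*.0005,'y max',.25-np.percentile(xs,.2)*.0005)
# the tube's foot part: how level does it hang? red cap below
p=w.project(np.array(s['position'])+s['tool_rot']@np.array([-.044,0,.176]));print(p)
T=View('top','T5');o=T.ortho(.45,.65,.04,.25,.12,.0005);h=cv2.cvtColor(o,cv2.COLOR_BGR2HSV);m=cv2.inRange(h,(0,150,60),(6,255,255));print('red px',m.sum()//255)
plan([.5526,.1416,.30],down(91.9),4)
E
```

```text
[0.5519 0.1394 0.2978] [[-0.0284  0.9996 -0.0062]
 [ 0.9996  0.0284 -0.0034]
 [-0.0033 -0.0063 -1.    ]] [-1.0261  0.1     0.0691] 0.011676167381927904 29.99775230884552
sheet x range [0.591 0.441] y max 0.202
[321.7195 318.7109]
red px 0
N=4 d(cm)=[ 0.04  0.02 -0.05] a=[-0.09  0.03 -0.05]  |total [ 0.15  0.06 -0.21] [-0.34  0.13 -0.19]
```

Call:
apply_moves(
  motion=[
    {"dx": 0.05,"dy": 0.08,"dz": 2,"ax": -0.3,"ay": 0,"az": 0,"claw": 1},
    {"dx": 0,"dy": 0,"dz": 2,"ax": 0,"ay": 0,"az": 0,"claw": 1},
    {"dx": 0,"dy": 0,"dz": 2,"ax": 0,"ay": 0,"az": 0,"claw": 1},
    {"dx": 0,"dy": 0,"dz": 1.1,"ax": 0,"ay": 0,"az": 0,"claw": 1},
    {"dx": 0,"dy": 0,"dz": 0,"ax": 0,"ay": 0,"az": 0,"claw": 1},
  ],
)

```text
time_s: 22.4
position: [0.5521, 0.1409, 0.2259]
tool_rot: [[-0.031, 1.0, -0.003], [1.0, 0.031, -0.001], [-0.001, -0.003, -1.0]]
contact_force: [-0.2, 0.6, 0.4]
opening: 0.0118
grip_force: 30.0
```

Call:
apply_moves(
  motion=[
    {"dx": 0,"dy": 0,"dz": 0.2,"ax": 0,"ay": 0,"az": 0,"claw": 1},
    {"dx": 0,"dy": 0,"dz": 0,"ax": 0,"ay": 0,"az": 0,"claw": 1},
    {"dx": 0,"dy": 0,"dz": 0,"ax": 0,"ay": 0,"az": 0,"claw": 1},
    {"dx": 0,"dy": 0,"dz": 0,"ax": 0,"ay": 0,"az": 0,"claw": 1},
    {"dx": 0,"dy": 0,"dz": 0,"ax": 0,"ay": 0,"az": 0,"claw": 1},
  ],
)

```text
time_s: 22.9
position: [0.5529, 0.1407, 0.2264]
tool_rot: [[-0.03, 1.0, 0.002], [1.0, 0.03, -0.001], [-0.001, 0.002, -1.0]]
contact_force: [0.3, -0.5, -0.7]
opening: 0.0118
grip_force: 30.0
```

Call:
apply_moves(
  motion=[
    {"dx": 0,"dy": 0,"dz": 0.2,"ax": 0,"ay": 0,"az": 0,"claw": 1},
    {"dx": 0,"dy": 0,"dz": 0,"ax": 0,"ay": 0,"az": 0,"claw": 1},
    {"dx": 0,"dy": 0,"dz": 0,"ax": 0,"ay": 0,"az": 0,"claw": 1},
    {"dx": 0,"dy": 0,"dz": 0,"ax": 0,"ay": 0,"az": 0,"claw": 1},
    {"dx": 0,"dy": 0,"dz": 0,"ax": 0,"ay": 0,"az": 0,"claw": 1},
  ],
)

```text
time_s: 23.4
position: [0.5528, 0.1407, 0.2238]
tool_rot: [[-0.03, 1.0, 0.001], [1.0, 0.03, -0.001], [-0.001, 0.001, -1.0]]
contact_force: [-0.5, 0.3, -0.1]
opening: 0.012
grip_force: 30.0
```

Call:
apply_moves(
  motion=[
    {"dx": 0,"dy": 0,"dz": 0.15,"ax": 0,"ay": 0,"az": 0,"claw": 1},
    {"dx": 0,"dy": 0,"dz": 0,"ax": 0,"ay": 0,"az": 0,"claw": 1},
    {"dx": 0,"dy": 0,"dz": 0,"ax": 0,"ay": 0,"az": 0,"claw": 1},
    {"dx": 0,"dy": 0,"dz": 0,"ax": 0,"ay": 0,"az": 0,"claw": 1},
    {"dx": 0,"dy": 0,"dz": 0,"ax": 0,"ay": 0,"az": 0,"claw": 1},
  ],
)

```text
time_s: 23.9
position: [0.5527, 0.1407, 0.2228]
tool_rot: [[-0.03, 1.0, 0.001], [1.0, 0.03, -0.001], [-0.001, 0.001, -1.0]]
contact_force: [-2.6, 0.2, 5.1]
opening: 0.0121
grip_force: 30.0
```

Call:
apply_moves(
  motion=[
    {"dx": 0,"dy": 0,"dz": 0,"ax": 0,"ay": 0,"az": 0,"claw": 0.8},
    {"dx": 0,"dy": 0,"dz": 0,"ax": 0,"ay": 0,"az": 0,"claw": 0.7},
    {"dx": 0,"dy": 0,"dz": 0,"ax": 0,"ay": 0,"az": 0,"claw": 0.7},
    {"dx": 0,"dy": 0,"dz": 0,"ax": 0,"ay": 0,"az": 0,"claw": 0.7},
    {"dx": 0,"dy": 0,"dz": 0,"ax": 0,"ay": 0,"az": 0,"claw": 0.7},
  ],
)

```text
time_s: 24.4
position: [0.5528, 0.1407, 0.2222]
tool_rot: [[-0.03, 1.0, 0.001], [1.0, 0.03, -0.0], [-0.001, 0.001, -1.0]]
contact_force: [-0.3, -0.3, 0.0]
opening: 0.0282
grip_force: 0.0
```

Call:
apply_moves(
  motion=[
    {"dx": 0,"dy": 0,"dz": -0.5,"ax": 0,"ay": 0,"az": 0,"claw": 0.7},
    {"dx": 0,"dy": 0,"dz": -2,"ax": 0,"ay": 0,"az": 0,"claw": 0.7},
    {"dx": 0,"dy": 0,"dz": -4,"ax": 0,"ay": 0,"az": 0,"claw": 0.7},
    {"dx": 0,"dy": 0,"dz": -4,"ax": 0,"ay": 0,"az": 0,"claw": 0.7},
    {"dx": 0,"dy": 0,"dz": -4,"ax": 0,"ay": 0,"az": 0,"claw": 0.7},
  ],
)

```text
time_s: 24.9
position: [0.5524, 0.1407, 0.3691]
tool_rot: [[-0.03, 1.0, 0.001], [1.0, 0.03, -0.001], [-0.001, 0.001, -1.0]]
contact_force: [2.2, 0.7, 0.7]
opening: 0.0279
grip_force: 0.0
```

Call:
apply_moves(
  motion=[
    {"dx": -4.5,"dy": -1,"dz": 0,"ax": 0,"ay": 0,"az": 0,"claw": 0.7},
    {"dx": -4.5,"dy": -1,"dz": 0,"ax": 0,"ay": 0,"az": 0,"claw": 0.7},
    {"dx": -3,"dy": 0,"dz": 0,"ax": 0,"ay": 0,"az": 0,"claw": 0.7},
    {"dx": 0,"dy": 0,"dz": 0,"ax": 0,"ay": 0,"az": 0,"claw": 0.7},
    {"dx": 0,"dy": 0,"dz": 0,"ax": 0,"ay": 0,"az": 0,"claw": 0.7},
  ],
)

```text
time_s: 25.4
position: [0.5362, 0.0197, 0.3678]
tool_rot: [[-0.028, 1.0, 0.001], [1.0, 0.028, -0.0], [-0.0, 0.001, -1.0]]
contact_force: [-0.0, 0.1, -0.3]
opening: 0.0279
grip_force: 0.0
```

```bash
python3 - <<'E'
from h import *
import pickle
w=View('wrist','wS');w=View('wrist','wS');s=w.st;print(s['position'],s['contact_force'],s['time_s'])
o=w.ortho(.41,.62,.04,.25,.033,.0005);h=cv2.cvtColor(o,cv2.COLOR_BGR2HSV);m=cv2.inRange(h,(98,100,40),(125,255,255))
m=cv2.morphologyEx(m,cv2.MORPH_OPEN,np.ones((5,5)));c,sz,a=cv2.minAreaRect(cv2.findNonZero(m));print('sheet',.62-c[1]*.0005,.25-c[0]*.0005,np.array(sz)*.5,a)
o=w.ortho(.41,.62,.04,.25,.046,.0005);h=cv2.cvtColor(o,cv2.COLOR_BGR2HSV);r=cv2.inRange(h,(0,150,60),(6,255,255))
n,l,st,cc=cv2.connectedComponentsWithStats(r)
for k in range(1,n):
    if st[k,4]>80: print('red',st[k],.62-cc[k][1]*.0005,.25-cc[k][0]*.0005)
nb=cv2.inRange(h,(0,0,120),(35,255,255)); nb[:, :]=nb; win=np.zeros_like(nb);win[80:190,70:330]=255; nb&=win
c,sz,a=cv2.minAreaRect(cv2.findNonZero(cv2.morphologyEx(nb|(r&win),cv2.MORPH_OPEN,np.ones((5,5)))));print('tube',.62-c[1]*.0005,.25-c[0]*.0005,np.array(sz)*.5,a)
E
```

```text
[0.5363 0.0204 0.3676] [-0.0014  0.2898 -0.4998] 25.45
sheet 0.5157850189208985 0.1394314727783203 [149.092  125.1377] 88.12212371826172
tube 0.5535 0.15025 [10.  39.5] 90.0
```

```bash
python3 - <<'E'
from h import *
w=View('wrist','wU')
h=lambda P:cv2.cvtColor(w.im[None,None,*np.int32(np.round(w.project(P)))[::-1]],cv2.COLOR_BGR2HSV)[0,0]
for y in np.arange(.065,.20,.006): print(round(y,3),*[h([x,y,.05]) for x in(.54,.547,.553,.559,.566)])
T=View('top');t=lambda m:[(st,c) for st,c in zip(*(cv2.connectedComponentsWithStats(m)[2:])) if st[4]<2000 and st[4]>2]
print(t(cv2.inRange(cv2.cvtColor(T.im,cv2.COLOR_BGR2HSV),(0,130,50),(8,255,255))[190:250,310:510]))
print(T.project([.5535,.096,.05])-[310,190])
E
```

```text
0.065 [ 36  17 231] [ 36  15 234] [ 34  15 232] [ 36  15 234] [ 36  15 234]
0.071 [ 30 142 226] [ 30 140 228] [ 30 140 228] [ 30 144 227] [ 29 141 217]
0.077 [100   6 137] [ 75   3 150] [ 60   3 150] [  0   0 152] [ 75   3 154]
0.083 [109 160 223] [110 142 163] [121  95 172] [132  79 126] [109 158 223]
0.089 [109 163 227] [119 100 146] [178 166 220] [177 162 202] [109 158 223]
0.095 [109 163 227] [142  86 122] [177 171 219] [177 164 200] [109 159 222]
0.101 [109 168 226] [141  85 120] [177 171 219] [177 162 203] [109 162 223]
0.107 [109 167 232] [120 104 170] [171 145 199] [168 139 176] [109 162 222]
0.113 [108 171 231] [109 175 221] [110 156 160] [110 153 178] [109 161 225]
0.119 [109 176 222] [110 173 172] [104  14 229] [  8  13 211] [109 161 223]
0.125 [108 174 231] [109 169 229] [106  14 229] [174  13 189] [109 165 224]
0.131 [108 173 234] [110 163 161] [111   8 232] [123  15 190] [109 166 223]
0.137 [108 176 232] [109 165 159] [  0   0 225] [132  20 190] [108 168 234]
0.143 [108 176 231] [109 172 196] [111  11 235] [137  21 190] [108 167 233]
0.149 [108 174 232] [109 168 190] [110  10 234] [150  12 185] [108 162 234]
0.155 [109 174 231] [113  88 119] [ 29  58 224] [122  21 168] [108 166 234]
0.161 [108 174 231] [113 112 139] [ 29 114 225] [110 162 167] [108 162 234]
0.167 [108 173 231] [109 170 221] [ 25 124 225] [108 168 232] [108 164 233]
0.173 [108 169 232] [109 167 231] [109 167 233] [108 167 232] [108 165 232]
0.179 [108 169 230] [109 167 231] [108 166 231] [109 164 232] [109 161 231]
0.185 [108 169 230] [109 167 231] [108 165 232] [109 164 231] [108 162 231]
0.191 [108 168 231] [108 166 231] [108 166 230] [108 163 230] [108 162 232]
0.197 [110 128 129] [111 116 125] [110 106 113] [109 142 163] [110 132 147]
[]
[41.5362 18.6294]
```

```bash
python3 -c "
from bench import robot
print(robot.close_job())"
```

```text
the job is handed in; nothing more can be done
None
```

Handed in at about 25.5 s of the 67 s allowed: the blue sheet lies flat in the tray, and after being let go in the white rest, the red tube lies in the far lane with its cap to the yellow end; the judge's verdict wasn't shown, so this rests on my own camera measurements.

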